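Load the heated deck and arm its guarded heater switch

ROBOT

A 7-joint arm with a two-finger parallel gripper is mounted at the origin on a cart in front of the work surface, level with it; the furniture and walls round the work are solid. World frame = base frame: x ahead of the robot, y to its left, z up, the work surface at z = 0. Lengths are in m, angles in rad, forces in N, time in s.
With the tool pointing down it reaches from about 0.4 to 0.875 m from the base axis. Payload 19.3 kg.
Tool frame: the origin (TCP) lies midway between the tips of the shut fingers; the grasp point (between the pads) lies 19 mm behind it; z points along the fingers, y is the line along which they close (so a half turn about z gives the same grasp; the last joint's range is limited). The gripper opens to 85 mm and grips with 20 to 120 N. Pads are 22 mm wide; open, the fingers measure 114 mm over their backs; the gripper's body (76 mm by 85 mm) begins 54 mm behind the grasp point. The pads swing forward as they close: fully open they stand 13 mm farther back than shut.
Start: joints at [-1.34, 0.521, -0.036, 1.599, 0.021, 1.021, -0.113], TCP at [0.185, 0.597, 0.231] pointing down, gripper open.
Joint ranges: [-2.91, 2.91], [-0.3, 2.13], [-1.5, 1.42], [0.17, 2.43], [-1.26, 4.41], [0.16, 1.93], [-2.52, 2.52]. Speed limits (rad/s): [1.89, 1.89, 2.39, 2.39, 3.01, 3.01, 3.01].

INTERFACE

Orientations are given as [roll, pitch, yaw] about the fixed x, y, z axes, in that order (R = Rz(yaw) Ry(pitch) Rx(roll)).
In Python, from workcell import telemetry, grab_frame, calibration, bot, outline_of, landmark_of gives the robot as it stands. The module is installed in compiled form; this text tells all that it offers.
- The arm moves only by the shell command python3 -m inch 'ROWS' [FORCE]. ROWS is JSON, a list of rows, each a list of 7 numbers: the shift along the tool's x, y, z in m, then the turn, a rotation vector about the tool's x, y, z in rad, then the closure, from 0 (fully open) to 1 (shut). A call has 1 to 5 rows; each row shifts and turns the commanded pose from where the row before left it, along the tool's axes as they then stand; what a row does not reach is not made up. A row lasts 1/10 s, in which the tool goes at most 50 mm and 8.59 degrees, less where a joint would pass 70% of its speed; a pose out of reach is approached as far as the arm can. A call is refused whole if a number of a shift passes 0.05 or a number of a turn 0.15, either way. A call with a gripper value outside its range is refused whole. The fingers move at their own pace and stop on an object; FORCE is the grip in N (left out, the last holds). Time passes only in rows, so rows that do not move let the fingers close. It gives the time, the measured TCP pose, the force, the opening and the grip force at its end, in the units of the state.
- telemetry.observe(): the state, without advancing time (a new reading comes with each control period).
- grab_frame(name): name is "side" or "top"; returns the picture (384x512x3 uint8, red, green, blue); there is no depth.
- calibration(name): a dict with "fovy" (degrees; the focal length in pixels is half the picture's height over the tangent of half this angle, whatever the lens; pixels are square), "cx", "cy" (the principal point, pixels), "pose" (4x4, takes a point from camera to world coordinates). Camera axes: x right, y down, z forward; pixel columns grow to the right and rows downward; lengths in m; the calibration is good to about 2 mm. A picture is of the moment at which its call begins. calibration takes no time and is no camera call.
- bot.job_done(): hands the job in; it is judged then, once.
Trained networks look in the newest picture that a camera, given by its name, has taken for a name from the list of things; names that differ only in an ending like _2 or _b are one class to them, and where a whole thing is asked for, a point or a joint stands for the part that bears it (a point fixed in the world has none). Each returns a list of dicts, best first, with "score" (0 to 1); they miss things now and then, are a little off and sometimes report something else, mostly with a low value. They report only what shows in the picture. A call takes as long as a camera call.
- outline_of(label, camera): "region" (384x512 bool, what is visible of it) and "rect" ([left, top, right, bottom] in pixels, round what is visible of it).
- landmark_of(label, camera): "xy" ([column, row] in pixels: a listed point, or the origin of a listed thing).
The state is a dict: "clock": time; "qpos": joint angles; "qd": joint speeds; "joint_efforts": joint torques, N m; "position": TCP position; "tool_rot": TCP orientation; "force": force on the tool from outside, world axes, zero at the start; "moment": the same for the moment, N m; "grip_width": finger opening in m; "finger_force": force on a finger pad.
Only numpy, scipy, OpenCV 4.12 (cv2) and the standard library are available. Lean on these libraries where they do the work, as an engineer would, in place of code of your own. Each camera call takes 0.05 s, during which the arm holds its last target. There are 200 camera calls.

TASK

Stack all the aluminium sample plates lying on the table into one square, aligned pile on the rectangle marked on the heated deck, its long sides along the rectangle's, and only then stand the tall amber bottle upright on the circle beside it. With the deck loaded and everything let go, lift the switch box's guard cover fully open, flip the heater toggle over to on (away from the robot) and close the cover right down again; leave the conical flask and the beaker alone.

Things in the scene. Friction and masses are not known exactly. Their poses are not given: they have to be found in the camera images.
- plate_1: loose flat aluminium sample plate, 110 x 90 x 12 mm, all alike (2 or 3 of them are present); in the middle of each 110 mm side is a finger notch 46 mm long and 14 mm deep, so that the plate is only 62 mm wide there and can be gripped across y at its centre; dark round wells on it, both faces alike (either may lie up); about 220 g; origin at the centre of its underside, x along the 110 mm side, y along the 90 mm side, z up at the start
- plate_2: loose flat aluminium sample plate, 110 x 90 x 12 mm, all alike (2 or 3 of them are present); in the middle of each 110 mm side is a finger notch 46 mm long and 14 mm deep, so that the plate is only 62 mm wide there and can be gripped across y at its centre; dark round wells on it, both faces alike (either may lie up); about 220 g; origin at the centre of its underside, x along the 110 mm side, y along the 90 mm side, z up at the start
- plate_3: loose flat aluminium sample plate, 110 x 90 x 12 mm, all alike (2 or 3 of them are present); in the middle of each 110 mm side is a finger notch 46 mm long and 14 mm deep, so that the plate is only 62 mm wide there and can be gripped across y at its centre; dark round wells on it, both faces alike (either may lie up); about 220 g; origin at the centre of its underside, x along the 110 mm side, y along the 90 mm side, z up at the start
- amber_bottle: loose amber glass bottle with black screw cap, 46 mm diameter, 93 mm tall, straight body, cap (36 mm diameter) from 81 mm up; about 160 g; origin at the centre of its base, z up along its axis
- heated_deck: fixed low heated deck, aluminium top on a black foot, 130 (x) x 250 (y) x 12 mm; its top is flat and 12 mm above the table; origin at the centre of its underside; position and yaw vary. To its left (+y) stands a black temperature controller with a blue lab jack and a round flask on it, over 0.22 m tall, to be kept clear of. On its top a dark rectangle outline marks where the plates go and a dark circle where the bottle goes
- plate_spot (a point): centre of the rectangle outline (120 mm along the deck's x, 100 mm along the deck's y) on the deck's top surface, 62 mm to the deck's -y side; axes as the deck's
- bottle_spot (a point): centre of the circle (64 mm diameter) on the deck's top surface, 90 mm to the deck's +y side
- switch_box: fixed grey switch box, 140 (x) x 90 (y) x 45 mm tall; origin at the centre of its underside, -x is the front towards the robot, z up; its yaw varies. On its flat top stand the toggle and over it the black guard cover
- guard_cover (a joint): hinge of the black guard cover, an upside-down hood 95 mm long, 46 mm wide, 49 mm high, hinged at its rear end about the box's y axis: 0 closed on the box top, grows as the front end is lifted up and over to the rear, 1.95 rad is the stop (fully open, leaning back). A stiff hinge (about 0.12 N m): it stays wherever it is left. May start slightly ajar
- guard_handle (a point): centre of the cover's handle, a horizontal steel bar of 14 mm diameter and 60 mm length along the box's y axis, on a stem 25 mm in front of the cover; the bar is wider than the 46 mm hood, so that it can be gripped across its two ends, and there the fingers pass beside the hood; when closed it lies 24 mm above the box top
- guard_hinge (a point): fixed point on the cover's hinge axis: on the box top at the rear, 55 mm to the box's +x side; axes as the box's. When closed the handle lies 120 mm in front of it (-x) and 24 mm above it
- heater_toggle (a joint): heater toggle lever under the cover, steel, 38 mm long from its pivot on the box top (5 mm to +x of the box's centre) to the centre of its 16 mm ball: 0 is off (leans 0.5 rad to the box's -x, towards the robot), 1.0 rad is on (leans 0.5 rad to the box's +x, towards the cover's hinge). Stays where it is left; about 2 N at the ball moves it
- toggle_tip (a point): centre of the toggle's ball, which turns with the toggle
- conical_flask: bystander: loose glass conical flask, 64 mm diameter, 105 mm tall, to be left alone; origin at the centre of its base
- beaker_100: bystander: loose glass beaker, 56 mm diameter, 70 mm tall, to be left alone; origin at the centre of its base

How it is judged:
On the way, in this order (a step that is already met when the one before it is completed fails the run):
1. all plates present lie in one square pile on the rectangle, let go (horizontal distance between each of plate_1, plate_2, plate_3 and plate_spot below 0.008 m and angle between the x axis of each of plate_1, plate_2, plate_3 and the x axis of heated_deck, either way round below 0.12 rad and (angle between plate_1's own z axis and vertical below 0.06 rad or angle between plate_1's own z axis and vertical above 3.0816 rad) and linear speed of each of plate_1, plate_2, plate_3 below 0.03 m/s and (angle between plate_2's own z axis and vertical below 0.06 rad or angle between plate_2's own z axis and vertical above 3.0816 rad) and (angle between plate_3's own z axis and vertical below 0.06 rad or angle between plate_3's own z axis and vertical above 3.0816 rad) and contact force between the fingers and plate_1 below 0.3 N and contact force between the fingers and plate_2 below 0.3 N and contact force between the fingers and plate_3 below 0.3 N), for 0.2 s.
2. the bottle stands upright on the circle, let go (horizontal distance between amber_bottle and bottle_spot below 0.012 m and z of amber_bottle in the frame of bottle_spot below 0.006 m and angle between amber_bottle's own z axis and vertical below 0.08 rad and linear speed of amber_bottle below 0.03 m/s and contact force between the fingers and amber_bottle below 0.3 N), for 0.2 s.
3. the guard cover is open (past 1.4 rad) (value of joint guard_cover above 1.4 rad), for 0.2 s.
4. the toggle is flipped to on (value of joint heater_toggle above 0.85 rad), for 0.2 s.
5. the cover is closed again (value of joint guard_cover below 0.08 rad), for 0.2 s.
At the end, for the whole second after the job is handed in: every plate present within 8 mm of the rectangle's centre, flat (either face up) and turned within 0.12 rad of it (so they form one pile); the bottle upright on the deck within 12 mm of the circle's centre; toggle past 0.85 rad; cover within 0.08 rad of closed; everything at rest (horizontal distance between each of plate_1, plate_2, plate_3 and plate_spot below 0.008 m and angle between the x axis of each of plate_1, plate_2, plate_3 and the x axis of heated_deck, either way round below 0.12 rad and (angle between plate_1's own z axis and vertical below 0.06 rad or angle between plate_1's own z axis and vertical above 3.0816 rad) and linear speed of each of plate_1, plate_2, plate_3, amber_bottle below 0.03 m/s and (angle between plate_2's own z axis and vertical below 0.06 rad or angle between plate_2's own z axis and vertical above 3.0816 rad) and (angle between plate_3's own z axis and vertical below 0.06 rad or angle between plate_3's own z axis and vertical above 3.0816 rad) and horizontal distance between amber_bottle and bottle_spot below 0.012 m and z of amber_bottle in the frame of bottle_spot below 0.006 m and angle between amber_bottle's own z axis and vertical below 0.08 rad and value of joint heater_toggle above 0.85 rad and value of joint guard_cover below 0.08 rad); the robot touches nothing.
It fails at once if a bystander is shoved 5 cm or more or tipped over (distance of any of conical_flask, beaker_100 from where it was at the start of the episode above 0.05 m or angle between any of conical_flask, beaker_100's own z axis and vertical above 0.6 rad).
Of plate_1, plate_2, plate_3 only 2 to 3 are there at a start; the rules pass over those that are not, and their reading is None.
At some moment in a run one of plate_1, plate_2, plate_3 may be knocked a few centimetres aside while the robot is not near it.
It also fails if it takes over 210 s, if anything falls off the work surface, if the arm or the gripper's body presses on something with over 40 N, if the wrist force passes 120 N, or if a joint passes its speed limit or range.

## Working session

There is one attempt and no reset: what is moved stays moved. The work goes in short steps, Python scripts to look and compute and a shell command to move; the robot and the scene stay as the last step left them, time stands still between calls to the robot, and variables do not carry over. Pictures are saved under pics/ and viewed, at most 14 in all, crops included, and the job is handed in when it is done.

```bash
mkdir -p pics
cat > h.py <<'E'
import numpy as np, cv2
from workcell import telemetry, grab_frame, calibration, bot, outline_of, landmark_of
from scipy.spatial.transform import Rotation as R
def save(cam,name):
    im=grab_frame(cam); cv2.imwrite('pics/'+name,im[:,:,::-1]); return im
def px2w(cam,xy,z):
    c=calibration(cam); f=192/np.tan(np.radians(c['fovy'])/2); T=np.array(c['pose'])
    d=T[:3,:3]@np.array([(xy[0]-c['cx'])/f,(xy[1]-c['cy'])/f,1.0]); o=T[:3,3]
    return o+d*(z-o[2])/d[2]
def w2px(cam,p):
    c=calibration(cam); f=192/np.tan(np.radians(c['fovy'])/2); T=np.array(c['pose'])
    q=T[:3,:3].T@(np.array(p)-T[:3,3]); return q[:2]/q[2]*f+[c['cx'],c['cy']]
def st():
    s=telemetry.observe(); print({k:np.round(v,3).tolist() for k,v in s.items() if k in('clock','position','tool_rot','force','grip_width','finger_force','qpos')}); return s
E
python3 - <<'E'
from h import *
s=st()
for c in('top','side'):
    save(c,f'{c}0.png'); k=calibration(c); print(c,{a:np.round(b,3).tolist() for a,b in k.items()})
for l,z in [('plate_1',.006),('amber_bottle',.0),('heated_deck',0),('plate_spot',.012),('bottle_spot',.012),('switch_box',0),('guard_handle',.069),('guard_hinge',.045),('toggle_tip',.08),('conical_flask',0),('beaker_100',0)]:
  for c in('top','side'):
    for d in landmark_of(l,c)[:4]: print(l,c,round(d['score'],2),np.round(d['xy'],1),px2w(c,d['xy'],z).round(3))
E
```

```text
{'clock': 0.0, 'qpos': [-1.34, 0.522, -0.036, 1.6, 0.021, 1.021, -0.113], 'position': [0.185, 0.597, 0.231], 'tool_rot': [-3.14, 0.0, 2.841], 'force': [0.091, -0.241, 0.134], 'finger_force': 0.0, 'grip_width': 0.086}
top {'fovy': 45.772, 'cx': 259.006, 'cy': 188.349, 'pose': [[0.082, -0.976, 0.203, 0.238], [-0.997, -0.081, 0.014, 0.039], [0.003, -0.203, -0.979, 1.664], [0.0, 0.0, 0.0, 1.0]]}
side {'fovy': 55.979, 'cx': 257.94, 'cy': 188.168, 'pose': [[0.867, -0.218, 0.449, 0.091], [-0.499, -0.341, 0.797, -0.819], [-0.02, -0.914, -0.404, 0.53], [0.0, 0.0, 0.0, 1.0]]}
plate_1 top 0.96 [257.7 228.7] [0.431 0.055 0.006]
plate_1 top 0.67 [220.6 223. ] [0.441 0.192 0.006]
plate_1 top 0.65 [302.2 228. ] [ 0.447 -0.107  0.006]
plate_1 side 0.9 [200.  209.8] [0.432 0.165 0.006]
plate_1 side 0.72 [240.8 250.2] [ 0.437 -0.107  0.006]
plate_1 side 0.69 [221.4 229. ] [0.439 0.018 0.006]
amber_bottle top 0.47 [181.5 216. ] [0.455 0.339 0.   ]
amber_bottle side 0.55 [182.5 191.6] [0.435 0.344 0.   ]
amber_bottle side 0.45 [197.6 209.7] [0.429 0.181 0.   ]
heated_deck top 0.6 [292.8 175. ] [ 0.644 -
[... 289 characters left out ...]
.115  0.012]
bottle_spot top 0.85 [270.  167.5] [0.663 0.028 0.012]
bottle_spot side 0.92 [277.1 208.8] [0.637 0.03  0.012]
switch_box top 0.69 [363.2 208.1] [ 0.54  -0.329  0.   ]
switch_box side 0.78 [332.5 285.8] [ 0.55  -0.333  0.   ]
guard_handle top 0.94 [367.4 223.2] [ 0.475 -0.33   0.069]
guard_handle side 0.86 [310.  268.4] [ 0.487 -0.329  0.069]
guard_hinge top 0.96 [371.  188.1] [ 0.608 -0.344  0.045]
guard_hinge top 0.46 [306.1 179.6] [ 0.62  -0.107  0.045]
conical_flask top 0.55 [333.8 156.2] [ 0.73 -0.21  0.  ]
conical_flask side 0.69 [354.7 239.6] [ 0.728 -0.216  0.   ]
beaker_100 top 0.49 [220.9 222.7] [0.443 0.191 0.   ]
beaker_100 side 0.61 [191.5 174.9] [0.52  0.481 0.   ]
```

Run:
```python
import cv2
a=cv2.imread('pics/top0.png')[80:300,130:430]; cv2.imwrite('pics/t0z.png',cv2.resize(a,(800,587),interpolation=cv2.INTER_CUBIC))
a=cv2.imread('pics/side0.png')[110:360,130:463]; cv2.imwrite('pics/s0z.png',cv2.resize(a,(799,600),interpolation=cv2.INTER_CUBIC))
```

```text
(no output)
```

View pics/t0z.png

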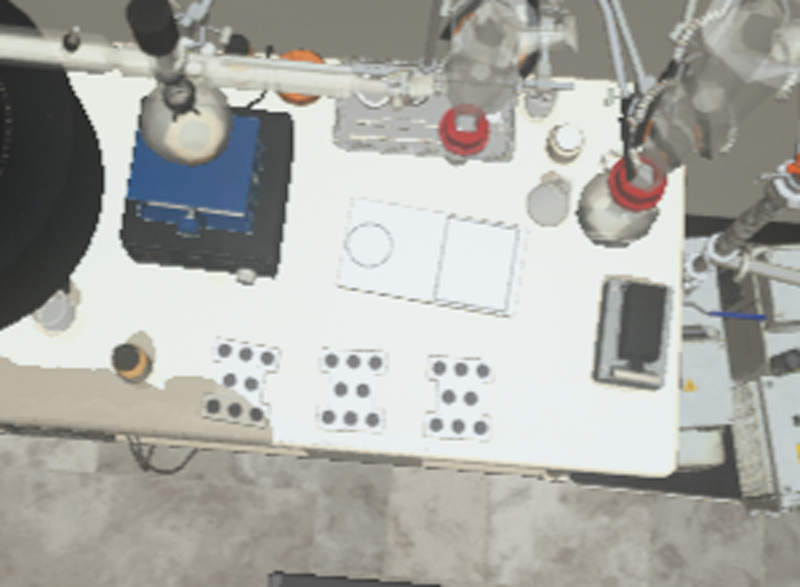

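View pics/s0z.png

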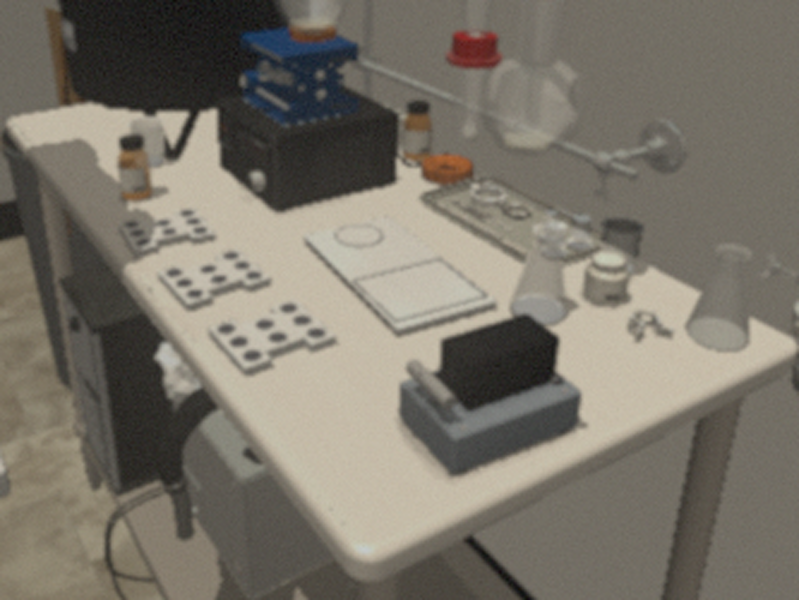

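The top view shows three plates in a row (zoom px ~(240,380), (350,390), (458,397)). The bottle is at (130,360), the deck with its circle at (369,244) and rectangle at (480,262), and the switch box at (632,332). Next I'll fit the plate wells and the deck lines.

```bash
cat >> h.py <<'E'
from scipy.optimize import minimize
def sampler(cam,im,z):
    g=cv2.cvtColor(im,cv2.COLOR_RGB2GRAY).astype(np.float32)
    g=g-cv2.GaussianBlur(g,(0,0),6)
    def f(P):
        uv=np.array([w2px(cam,[*p,z]) for p in P],np.float32)
        return cv2.remap(g,uv[None,:,0],uv[None,:,1],cv2.INTER_LINEAR)[0]
    return f
def wells(cam,im,z=.012,area=(.36,.55,-.25,.3)):
    g=cv2.cvtColor(im,cv2.COLOR_RGB2GRAY); g=cv2.resize(g,None,fx=4,fy=4,interpolation=cv2.INTER_CUBIC)
    bh=cv2.morphologyEx(g,cv2.MORPH_BLACKHAT,np.ones((41,41)))
    n,lab,stt,cen=cv2.connectedComponentsWithStats((bh>45).astype(np.uint8))
    out=[]
    for i in range(1,n):
        if 60<stt[i,4]<900:
            p=px2w(cam,(cen[i]+.5)/4-.5,z)
            if area[0]<p[0]<area[1] and area[2]<p[1]<area[3]: out.append(p[:2])
    return np.array(out)
def deckfit(cam,im,x0):
    s=sampler(cam,im,.012)
    t=np.linspace(-1,1,60); a=np.linspace(0,2*np.pi,60)
    M=np.vstack([np.c_[.06*t,-.062+.05+0*t],np.c_[.06*t,-.062-.05+0*t],np.c_[0*t+.06,-.062+.05*t],np.c_[0*t-.06,-.062+.05*t],np.c_[.032*np.cos(a),.09+.032*np.sin(a)]])
    def cost(v):
        c,q=np.cos(v[2]),np.sin(v[2]); return s(M@np.array([[c,q],[-q,c]])+v[:2]).mean()
    best=min(((cost([x0[0]+dx,x0[1]+dy,x0[2]+dw]),dx,dy,dw) for dx in np.arange(-.016,.017,.004) for dy in np.arange(-.016,.017,.004) for dw in np.arange(-.12,.13,.04)))
    r=minimize(cost,[x0[0]+best[1],x0[1]+best[2],x0[2]+best[3]],method='Nelder-Mead',options=dict(initial_simplex=None,xatol=1e-4)); return r.x,r.fun
E
python3 - <<'E'
from h import *
from scipy.cluster.vq import kmeans2
for c in('top','side'):
    im=cv2.imread(f'pics/{c}0.png')[:,:,::-1].copy()
    w=wells(c,im); 
    cen,lab=kmeans2(w,np.array([[.437,.178],[.437,.05],[.44,-.107]]),minit='matrix')
    for i in range(3):
        q=w[lab==i]; u=np.linalg.svd(q-q.mean(0))[2][0]; print(c,len(q),q.mean(0).round(4),((np.arctan2(u[1],u[0])+np.pi/2)%np.pi-np.pi/2).round(3))
    for y in(-.15,.05): 
        v,f=deckfit(c,im,[.648,-.05,y-.1])
        R2=lambda dy:(v[:2]+[-np.sin(v[2])*dy,np.cos(v[2])*dy]).round(4)
        print(c,'deck',v.round(4),f,'plate',R2(-.062),'bottle',R2(.09))
E
```

```text
top 8 [0.4404 0.1946] -0.089
top 9 [0.4486 0.0401] -0.065
top 8 [ 0.444 -0.106] 0.013Traceback (most recent call last):
  File "<stdin>", line 10, in <module>
  File "h.py", line 39, in deckfit
    best=min(((cost([x0[0]+dx,x0[1]+dy,x0[2]+dw]),dx,dy,dw) for dx in np.arange(-.016,.017,.004) for dy in np.arange(-.016,.017,.004) for dw in np.arange(-.12,.13,.04)))
  File "h.py", line 39, in <genexpr>
    best=min(((cost([x0[0]+dx,x0[1]+dy,x0[2]+dw]),dx,dy,dw) for dx in np.arange(-.016,.017,.004) for dy in np.arange(-.016,.017,.004) for dw in np.arange(-.12,.13,.04)))
               ~~~~^^^^^^^^^^^^^^^^^^^^^^^^^^^^^^
  File "h.py", line 38, in cost
    c,q=np.cos(v[2]),np.sin(v[2]); return s(M@np.array([[c,q],[-q,c]])+v[:2]).mean()
                                          ~^^^^^^^^^^^^^^^^^^^^^^^^^^^^^^^^^^
  File "h.py", line 20, in f
    uv=np.array([w2px(cam,[*p,z]) for p in P],np.float32)
                 ~~~~^^^^^^^^^^^^
  File "h.py", line 11, in w2px
    c=calibration(cam); f=192/np.tan(np.radians(c['fovy'])/2); T=np.array(c['pose'])
ValueError: time passes only in moves, steps and waits
```

```bash
sed -i 's/^from scipy.spatial.*/&\nimport functools\ncalibration=functools.lru_cache(None)(calibration)/' h.py
sed -i 's/uv=np.array(\[w2px.*/c=calibration(cam); k=192\/np.tan(np.radians(c["fovy"])\/2); T=np.array(c["pose"]); q=(np.c_[P,np.full(len(P),z)]-T[:3,3])@T[:3,:3]; uv=(q[:,:2]\/q[:,2:]*k+[c["cx"],c["cy"]]).astype(np.float32)/' h.py
cat > m.py <<'E'
from h import *
from scipy.cluster.vq import kmeans2
for c in('top','side'):
    im=cv2.imread(f'pics/{c}0.png')[:,:,::-1].copy()
    w=wells(c,im)
    cen,lab=kmeans2(w,np.array([[.437,.178],[.437,.05],[.44,-.107]]),minit='matrix')
    for i in range(3):
        q=w[lab==i]; q=q[np.linalg.norm(q-np.median(q,0),axis=1)<.062]; u=np.linalg.svd(q-q.mean(0))[2][0]; print(c,len(q),q.mean(0).round(4),((np.arctan2(u[1],u[0])+np.pi/2)%np.pi-np.pi/2).round(3))
    for y in(-.15,.05): 
        v,f=deckfit(c,im,[.648,-.05,y-.1])
        R2=lambda dy:(v[:2]+[-np.sin(v[2])*dy,np.cos(v[2])*dy]).round(4)
        print(c,'deck',v.round(4),f,'plate',R2(-.062),'bottle',R2(.09))
E
python3 m.py
```

```text
top 8 [0.4404 0.1946] -0.089
top 9 [0.4486 0.0401] -0.065
top 8 [ 0.444 -0.106] 0.013
top deck [ 0.6391 -0.0559 -0.0993] -22.464977264404297 plate [ 0.6329 -0.1176] bottle [0.648  0.0337]
top deck [ 0.6389 -0.0558 -0.098 ] -22.45867156982422 plate [ 0.6329 -0.1175] bottle [0.6477 0.0337]
side 4 [0.4678 0.1936] -1.22
side 8 [0.4411 0.0407] 0.031
side 8 [ 0.4427 -0.1064] 0.016
side deck [ 0.6306 -0.0551 -0.1341] -15.483598709106445 plate [ 0.6223 -0.1165] bottle [0.6427 0.0341]
side deck [ 0.6306 -0.0551 -0.1341] -15.483598709106445 plate [ 0.6223 -0.1165] bottle [0.6427 0.0341]
```

Run:
```python
from h import *
P=[]
for c,o,v in(('top',(255,135,100,70),[(.639,-.0559,-.099,(0,255,0)),(.6306,-.0551,-.134,(0,0,255))]),('side',(255,190,100,70),[(.639,-.0559,-.099,(0,255,0)),(.6306,-.0551,-.134,(0,0,255))])):
    im=cv2.imread(f'pics/{c}0.png'); x,y,w,h=o; a=cv2.resize(im[y:y+h,x:x+w],None,fx=8,fy=8,interpolation=cv2.INTER_CUBIC)[:, :]
    a=a[:300*2]
    a=cv2.resize(a,(800,560))[:, :]
    for vx,vy,t,col in v:
        cs,sn=np.cos(t),np.sin(t)
        def pr(p): 
            q=w2px(c,[vx+cs*p[0]-sn*p[1],vy+sn*p[0]+cs*p[1],.012]); return ((q-[x,y]+.5)*8).astype(int)
        for poly in ([(-.06,-.112),(.06,-.112),(.06,-.012),(-.06,-.012)],[(-.065,-.125),(.065,-.125),(.065,.125),(-.065,.125)],[(.032*np.cos(u),.09+.032*np.sin(u)) for u in np.linspace(0,6.28,40)]):
            cv2.polylines(a,[np.array([pr(p) for p in poly])],True,col,1)
    P.append(cv2.resize(a,(428,300),interpolation=cv2.INTER_AREA))
cv2.imwrite('pics/ov.png',cv2.resize(np.vstack(P),(800,1120))[:, :] if 0 else np.vstack(P))
```

```text
(no output)
```

View pics/ov.png

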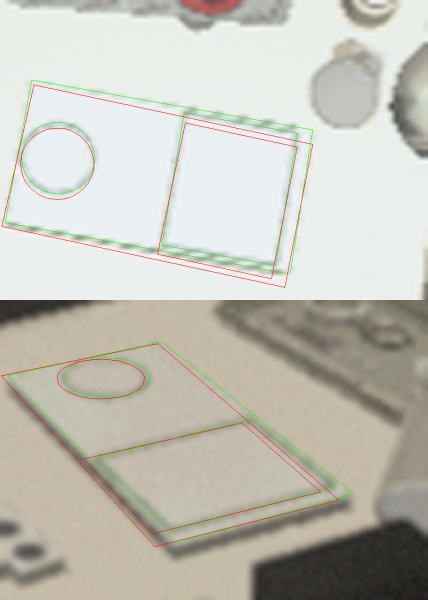

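The green fit matches the deck outline and circle in both views: plate spot (0.633,-0.1175), bottle spot (0.648,0.034), deck yaw -0.099. Moving above plate A now.

```bash
cat > go.py <<'E'
# go.py x y z yaw: turn first (rotvec), then shift in the turned tool frame
import sys; from h import *
a=list(map(float,sys.argv[1:5])); s=telemetry.observe()
R0=R.from_euler('xyz',s['tool_rot']); R1=R.from_euler('xyz',[np.pi,a[4] if len(a)>4 else 0,a[3]])
print('t',round(s['clock'],2),'pos',np.round(s['position'],4),'yaw',np.round(s['tool_rot'][2],3),'w',np.round(s['grip_width'],4),'F',np.round(s['force'],1),'ff',np.round(s['finger_force'],1))
print('turn',(R0.inv()*R1).as_rotvec().round(3),'shift',R1.inv().apply(np.array(a[:3])-s['position']).round(4))
E
A='[-0.03,-0.0257,0.006,0,0,0,0]'
python3 -m inch '[[-0.03,-0.026,0.006,0,0,0,0],[-0.03,-0.026,0.006,0,0,0,0],[-0.03,-0.026,0.006,0,0,0,0],[-0.03,-0.026,0.006,0,0,0,0],[-0.03,-0.026,0.006,0,0,0,0]]' 40
python3 -m inch '[[-0.03,-0.026,0.006,0,0,0,0],[-0.03,-0.026,0.006,0,0,0,0],[-0.03,-0.026,0.006,0,0,0,0],[-0.03,-0.026,0.006,0,0,0,0],[-0.03,-0.026,0.006,0,0,0,0]]'
python3 -m inch '[[-0.03,-0.026,0.006,0,0,0,0],[-0.03,-0.026,0.006,0,0,0,0],[0,0,0,0,0,-0.105,0],[0,0,0,0,0,-0.105,0],[0,0,0,0,0,0,0]]'
python3 go.py .4404 .1946 .06 3.0526
```

```text
clock: 1.7
position: [0.2906, 0.4269, 0.2012]
tool_rot: [3.141, 0.0, 2.841]
force: [0.5, 1.8, -0.2]
grip_width: 0.0852
finger_force: 0.0
clock: 2.2
position: [0.3954, 0.2584, 0.1713]
tool_rot: [3.141, 0.0, 2.841]
force: [0.0, 0.6, 0.3]
grip_width: 0.0853
finger_force: 0.0
clock: 2.7
position: [0.4368, 0.192, 0.1594]
tool_rot: [3.141, 0.0, 3.052]
force: [-0.4, 0.7, 0.7]
grip_width: 0.0856
finger_force: 0.0
t 2.7 pos [0.4368 0.192  0.1594] yaw 3.052 w 0.0856 F [-0.4  0.7  0.7] ff 0.0
turn [ 0.     0.    -0.001] shift [-0.0034  0.0029  0.0994]
```

```bash
python3 -m inch '[[-0.003,0.003,0.03,0,0,0,0],[0,0,0.035,0,0,0,0],[0,0,0.035,0,0,0,0],[0,0,0.025,0,0,0,0],[0,0,0.015,0,0,0,0]]'
python3 -m inch '[[0,0,0.010,0,0,0,0],[0,0,0.007,0,0,0,0],[0,0,0.005,0,0,0,0],[0,0,0,0,0,0,0],[0,0,0,0,0,0,0]]'
python3 go.py .4404 .1946 -.004 3.0526
```

```text
clock: 3.2
position: [0.4392, 0.1949, 0.0175]
tool_rot: [-3.14, -0.001, 3.048]
force: [0.9, -0.5, 1.0]
grip_width: 0.0852
finger_force: 0.0
clock: 3.7
position: [0.4401, 0.1951, -0.0022]
tool_rot: [3.141, 0.001, 3.05]
force: [0.6, -0.7, -0.4]
grip_width: 0.0856
finger_force: 0.0
t 3.7 pos [ 0.4401  0.1951 -0.0022] yaw 3.05 w 0.0856 F [ 0.6 -0.7 -0.4] ff 0.0
turn [ 0.     0.001 -0.002] shift [-0.0003 -0.0005  0.0018]
```

Close, then lift.

```bash
python3 -m inch '[[0,0,0.001,0,0,0,0.3],[0,0,0,0,0,0,0.5],[0,0,0,0,0,0,0.6],[0,0,0,0,0,0,0.6],[0,0,0,0,0,0,0.6]]' 40
python3 -m inch '[[0,0,0,0,0,0,0.6],[0,0,0,0,0,0,0.6],[0,0,-0.01,0,0,0,0.6],[0,0,-0.02,0,0,0,0.6],[0,0,-0.02,0,0,0,0.6]]'
python3 go.py .633 -.1175 .06 3.0426
```

```text
clock: 4.2
position: [0.4401, 0.1951, -0.0032]
tool_rot: [3.141, 0.001, 3.051]
force: [-1.7, -1.3, 8.3]
grip_width: 0.0611
finger_force: 41.7
clock: 4.7
position: [0.4396, 0.1948, 0.0473]
tool_rot: [-3.141, -0.001, 3.051]
force: [0.4, 0.1, -2.2]
grip_width: 0.0606
finger_force: 45.7
t 4.7 pos [0.4396 0.1948 0.0473] yaw 3.051 w 0.0606 F [ 0.4  0.1 -2.2] ff 45.7
turn [-0.    -0.001  0.008] shift [-0.2234 -0.2916 -0.0127]
```

```bash
python3 -m inch '[[0,0,-0.02,0,0,0.008,0.6],[-0.02,-0.026,-0.02,0,0,0,0.6],[-0.02,-0.026,0,0,0,0,0.6],[-0.02,-0.026,0,0,0,0,0.6],[-0.02,-0.026,0,0,0,0,0.6]]'
python3 -m inch '[[-0.02,-0.026,0,0,0,0,0.6],[-0.02,-0.026,0,0,0,0,0.6],[-0.02,-0.026,0,0,0,0,0.6],[-0.02,-0.026,0,0,0,0,0.6],[-0.02,-0.026,0,0,0,0,0.6]]'
python3 -m inch '[[-0.02,-0.026,0,0,0,0,0.6],[-0.003,-0.006,0,0,0,0,0.6],[0,0,0,0,0,0,0.6]]'
python3 go.py .633 -.1175 .010 3.0426
python3 - <<'E'
from h import *
im=save('side','side1.png'); 
a=cv2.resize(im[130:310,200:440],(800,600),interpolation=cv2.INTER_CUBIC); cv2.imwrite('pics/s1z.png',a[:,:,::-1])
im=save('top','top1.png'); w=wells('top',im,.087+.012-.0,(.5,.75,-.25,.1)); print(w.round(3), w.mean(0))
E
```

```text
clock: 5.2
position: [0.5098, 0.0824, 0.0873]
tool_rot: [3.141, 0.001, 3.043]
force: [0.3, 0.3, -2.3]
grip_width: 0.061
finger_force: 45.8
clock: 5.7
position: [0.5962, -0.057, 0.087]
tool_rot: [-3.142, -0.0, 3.043]
force: [0.5, 1.6, -2.6]
grip_width: 0.0608
finger_force: 45.8
clock: 6.0
position: [0.6154, -0.091, 0.0866]
tool_rot: [-3.141, -0.0, 3.041]
force: [-0.5, 1.0, -2.0]
grip_width: 0.0609
finger_force: 45.8
t 6.0 pos [ 0.6154 -0.091   0.0866] yaw 3.041 w 0.0609 F [-0.5  1.  -2. ] ff 45.8
turn [-0.    -0.    -0.002] shift [-0.0202 -0.0246  0.0766]
[[ 0.733 -0.209]
 [ 0.655 -0.036]
 [ 0.631 -0.037]
 [ 0.635 -0.   ]
 [ 0.615 -0.174]
 [ 0.58  -0.057]
 [ 0.563  0.028]
 [ 0.561 -0.224]
 [ 0.525 -0.158]] [ 0.61086985 -0.09646255]
```

View pics/s1z.png

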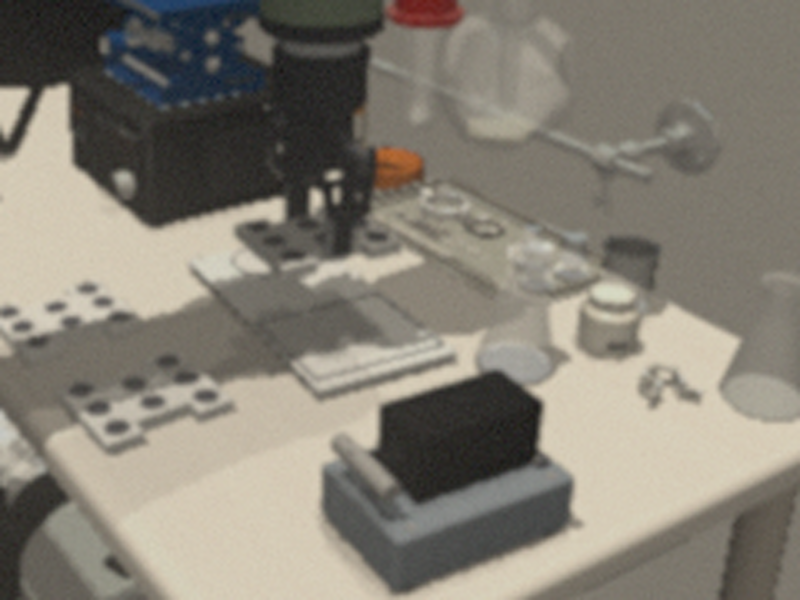

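The plate hangs level in the fingers at (315,240) and the deck rectangle below it at (350,340) is free. Placing it.

```bash
python3 -m inch '[[-0.02,-0.025,0,0,0,-0.002,0.6],[0,0,0.02,0,0,0,0.6],[0,0,0.02,0,0,0,0.6],[0,0,0.02,0,0,0,0.6],[0,0,0,0,0,0,0.6]]'
python3 go.py .633 -.1175 .010 3.0426
```

```text
clock: 6.6
position: [0.6312, -0.1147, 0.0242]
tool_rot: [3.141, -0.004, 3.047]
force: [-0.2, 0.1, -1.8]
grip_width: 0.0605
finger_force: 45.7
t 6.6 pos [ 0.6312 -0.1147  0.0242] yaw 3.047 w 0.0605 F [-0.2  0.1 -1.8] ff 45.7
turn [ 0.001 -0.004  0.004] shift [-0.002  -0.0026  0.0142]
```

```bash
python3 -m inch '[[-0.002,-0.002,0.005,0,0,0,0.6],[0,0,0.005,0,0,0,0.6],[0,0,0,0,0,0,0.6],[0,0,0,0,0,0,0.6]]'
python3 go.py .633 -.1175 .010 3.0426
```

```text
clock: 7.0
position: [0.635, -0.1187, 0.0168]
tool_rot: [-3.142, 0.001, 3.045]
force: [-0.1, 0.4, -1.8]
grip_width: 0.061
finger_force: 45.7
t 7.0 pos [ 0.635  -0.1187  0.0168] yaw 3.045 w 0.061 F [-0.1  0.4 -1.8] ff 45.7
turn [-0.     0.001  0.002] shift [0.0021 0.001  0.0068]
```

```bash
python3 -m inch '[[0.002,0.001,0.003,0,0,0,0.6],[0,0,0.003,0,0,0,0.6],[0,0,0.0015,0,0,0,0.6],[0,0,0,0,0,0,0.6],[0,0,0,0,0,0,0.6]]'
python3 -m inch '[[0,0,0,0,0,0,0.3],[0,0,0,0,0,0,0],[0,0,0,0,0,0,0],[0,0,-0.02,0,0,0,0],[0,0,-0.04,0,0,0,0]]'
python3 go.py .633 -.1175 .010 3.0426
python3 -m inch '[[0.02,0.03,-0.03,0,0,0,0],[0.03,0.03,0,0,0,0,0],[0.03,0.03,0,0,0,0,0],[0.03,0.03,0,0,0,0,0],[0.03,0.02,0,0,0,0,0]]'
cat > look.py <<'E'
import sys; from h import *
# look.py tag zTop : wells of table plates and of pile
from scipy.cluster.hierarchy import fcluster, linkage
tag,zp=sys.argv[1],float(sys.argv[2])
for c in('top','side'):
    im=save(c,f'{c}{tag}.png')
    for nm,z,ar in(('table',.012,(.36,.53,-.25,.3)),('pile',zp,(.56,.72,-.2,-.04))):
        w=wells(c,im,z,ar)
        if len(w)<3: continue
        lab=fcluster(linkage(w,'single'),.036,'distance')
        for i in set(lab):
            q=w[lab==i]
            if len(q)<5: continue
            u=np.linalg.svd(q-q.mean(0))[2][0]; print(c,nm,len(q),q.mean(0).round(4),'bbox-mid',((q.max(0)+q.min(0))/2).round(4),((np.arctan2(u[1],u[0])+np.pi/2)%np.pi-np.pi/2).round(3))
E
python3 look.py 2 .024; python3 go.py .44 .04 .06 3.14
```

```text
clock: 7.5
position: [0.6329, -0.1175, 0.0089]
tool_rot: [3.142, -0.0, 3.045]
force: [-2.3, 1.6, 4.3]
grip_width: 0.0611
finger_force: 46.4
clock: 8.0
position: [0.6313, -0.1173, 0.0669]
tool_rot: [3.142, -0.005, 3.045]
force: [0.3, -0.3, -0.6]
grip_width: 0.0856
finger_force: 0.0
t 8.0 pos [ 0.6313 -0.1173  0.0669] yaw 3.045 w 0.0856 F [ 0.3 -0.3 -0.6] ff 0.0
turn [ 0.    -0.005  0.002] shift [-0.0017 -0.      0.0569]
clock: 8.5
position: [0.5062, 0.0373, 0.099]
tool_rot: [3.141, 0.001, 3.046]
force: [0.6, 0.6, -0.7]
grip_width: 0.0851
finger_force: 0.0
top pile 7 [ 0.5806 -0.1133] bbox-mid [ 0.5808 -0.1145] 1.379
top pile 8 [ 0.6838 -0.1196] bbox-mid [ 0.6823 -0.1183] 1.431
t 8.6 pos [0.5043 0.0384 0.0989] yaw 3.049 w 0.0855 F [-0.1 -0.3  0.1] ff 0.0
turn [ 0.001 -0.002 -0.091] shift [0.0643 0.0015 0.0389]
```

Run:
```python
import cv2,numpy as np
a=cv2.imread('pics/top2.png')[140:260,190:350]; b=cv2.imread('pics/side2.png')[150:270,200:360]
f=lambda q:cv2.resize(q,(400,300),interpolation=cv2.INTER_CUBIC)
cv2.imwrite('pics/z2.png',np.hstack([f(a),f(b)]))
```

```text
(no output)
```

View pics/z2.png

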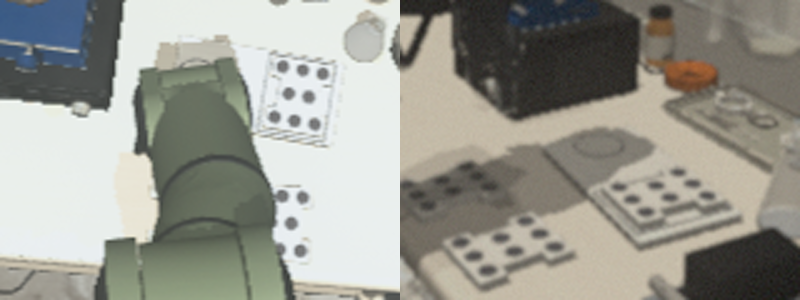

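The left crop shows the first plate well inside the rectangle at (298,95). The remaining two plates lie at (290,225) in the left crop (partly under the arm) and (510,248) in the right crop. I'll use a template fit on the wells from here.

```bash
cat >> h.py <<'E'
def platefit(cam,im,x0,z,pit=(.038,.030,.015),rng=.02):
    g=cv2.cvtColor(im,cv2.COLOR_RGB2GRAY); c=calibration(cam)
    s=sampler(cam,im,z); a=np.linspace(0,2*np.pi,9)[:-1]
    C=np.array([(i*pit[0],j*pit[1]) for i in(-1,1) for j in(-1,0,1)]+[(0,-pit[2]),(0,pit[2])])
    D=np.vstack([[[0,0]],np.c_[np.cos(a),np.sin(a)]*.004])
    ring=np.c_[np.cos(a),np.sin(a)]*.012
    M=(C[:,None]+D[None]).reshape(-1,2); N=(C[:,None]+ring[None]).reshape(-1,2)
    def cost(v):
        k,q=np.cos(v[2]),np.sin(v[2]); Q=np.array([[k,q],[-q,k]]); return s(M@Q+v[:2]).mean()-s(N@Q+v[:2]).mean()
    r=np.arange(-rng,rng+.001,.005)
    b=min((cost([x0[0]+dx,x0[1]+dy,x0[2]+dw]),dx,dy,dw) for dx in r for dy in r for dw in np.arange(-.3,.31,.1))
    v0=np.array([x0[0]+b[1],x0[1]+b[2],x0[2]+b[3]])
    o=minimize(cost,v0,method='Nelder-Mead',options=dict(initial_simplex=v0+np.vstack([np.zeros(3),np.diag([.004,.004,.06])])))
    return o.x,o.fun
E
cat > look.py <<'E'
import sys,json; from h import *
# look.py tag [[x,y,yaw,z],...]
tag=sys.argv[1]
for c in('top','side'):
    im=save(c,f'{c}{tag}.png')
    for g in json.loads(sys.argv[2]):
        v,f=platefit(c,im,g[:3],g[3],rng=.03); print(c,g[:2],v.round(4),round(float(f),1))
E
python3 - <<'E'
from h import *
im=cv2.imread('pics/top0.png')[:,:,::-1].copy()
w=wells('top',im); q=w[np.linalg.norm(w-[.444,-.106],axis=1)<.07]-[.444,-.106]; print(q.round(4))
for c,t,g in(('top',0,(.4404,.1946,-.09,.012)),('top',0,(.441,.04,0,.012)),('side',0,(.4404,.1946,-.09,.012)),('side',0,(.441,.04,0,.012)),('side',2,(.441,.04,0,.012)),('top',2,(.444,-.106,0,.012)),('side',2,(.444,-.106,0,.012)),('top',2,(.633,-.1175,-.1,.024)),('side',2,(.633,-.1175,-.1,.024))):
    im=cv2.imread(f'pics/{c}{t}.png')[:,:,::-1].copy(); v,f=platefit(c,im,g[:3],g[3]); print(c,t,g[:2],v.round(4),f)
E
```

```text
[[ 0.0385  0.0304]
 [ 0.0392  0.0006]
 [ 0.0395 -0.0293]
 [-0.0001  0.0149]
 [ 0.0001 -0.015 ]
 [-0.0396  0.0293]
 [-0.0392 -0.0005]
 [-0.0385 -0.0307]]
top 0 (0.4404, 0.1946) [ 0.4409  0.1944 -0.0926] -90.88504028320312
top 0 (0.441, 0.04) [0.4427 0.0416 0.0252] -93.11016082763672
side 0 (0.4404, 0.1946) [ 0.4393  0.1932 -0.0956] -41.95668411254883
side 0 (0.441, 0.04) [0.441  0.0409 0.0277] -61.709632873535156
side 2 (0.441, 0.04) [0.4407 0.0409 0.034 ] -26.916589736938477
top 2 (0.444, -0.106) [ 0.4442 -0.1068  0.0229] -61.278377532958984
side 2 (0.444, -0.106) [ 0.4429 -0.1064  0.016 ] -72.0570068359375
top 2 (0.633, -0.1175) [ 0.6337 -0.119  -0.0962] -97.7447738647461
side 2 (0.633, -0.1175) [ 0.6318 -0.1189 -0.0955] -68.47001647949219
```

```bash
python3 -m inch '[[0,0,0,0,0,-0.119,0],[0,0,0,0,0,0,0],[0,0,0,0,0,0,0]]'
python3 go.py .442 .0413 0 3.1676
```

```text
clock: 8.9
position: [0.5075, 0.0349, 0.0988]
tool_rot: [3.141, 0.0, -3.123]
force: [0.2, 0.4, 0.2]
grip_width: 0.0854
finger_force: 0.0
t 8.9 pos [0.5075 0.0349 0.0988] yaw -3.123 w 0.0854 F [0.2 0.4 0.2] ff 0.0
turn [ 0.     0.    -0.008] shift [0.0653 0.0081 0.0988]
```

```bash
python3 -m inch '[[0.033,0.004,0.015,0,0,-0.008,0],[0.032,0.004,0.015,0,0,0,0],[0,0,0.02,0,0,0,0],[0,0,0,0,0,0,0],[0,0,0,0,0,0,0]]'
python3 go.py .442 .0413 -.002 3.1676
```

```text
clock: 9.4
position: [0.4426, 0.0414, 0.049]
tool_rot: [-3.141, -0.0, -3.113]
force: [-0.4, 0.1, -0.4]
grip_width: 0.0852
finger_force: 0.0
t 9.4 pos [0.4426 0.0414 0.049 ] yaw -3.113 w 0.0852 F [-0.4  0.1 -0.4] ff 0.0
turn [-0.    -0.     0.002] shift [ 0.0006 -0.0001  0.051 ]
```

```bash
python3 -m inch '[[0,0,0.02,0,0,0,0],[0,0,0.015,0,0,0,0],[0,0,0.01,0,0,0,0],[0,0,0.006,0,0,0,0],[0,0,0,0,0,0,0]]'
python3 -m inch '[[0,0,0,0,0,0,0.3],[0,0,0,0,0,0,0.5],[0,0,0,0,0,0,0.6],[0,0,0,0,0,0,0.6],[0,0,0,0,0,0,0.6]]' 40
python3 -m inch '[[0,0,0,0,0,0,0.6],[0,0,0,0,0,0,0.6],[0,0,-0.01,0,0,0,0.6],[0,0,-0.04,0,0,0,0.6],[0,0,-0.04,0,0,0,0.6]]'
python3 -m inch '[[0,0,0,0,0,0.127,0.6],[0,0,0,0,0,0,0.6],[0,0,0,0,0,0,0.6]]'
python3 go.py .633 -.1175 .023 3.0426
```

```text
clock: 9.9
position: [0.4421, 0.0415, -0.0024]
tool_rot: [-3.141, -0.0, -3.112]
force: [-1.1, -0.5, 0.3]
grip_width: 0.0852
finger_force: 0.0
clock: 10.4
position: [0.4423, 0.0416, -0.0014]
tool_rot: [3.141, 0.001, -3.112]
force: [-0.2, 1.1, 8.5]
grip_width: 0.0609
finger_force: 41.2
clock: 10.9
position: [0.4412, 0.0414, 0.0892]
tool_rot: [-3.141, -0.002, -3.111]
force: [0.5, 0.4, -2.4]
grip_width: 0.0608
finger_force: 45.8
clock: 11.2
position: [0.4417, 0.0416, 0.0879]
tool_rot: [-3.141, -0.0, 3.048]
force: [0.4, 0.3, -2.6]
grip_width: 0.0604
finger_force: 45.8
t 11.2 pos [0.4417 0.0416 0.0879] yaw 3.048 w 0.0604 F [ 0.4  0.3 -2.6] ff 45.8
turn [-0.    -0.     0.006] shift [-0.2061 -0.1394  0.0649]
```

```bash
python3 -m inch '[[-0.02,-0.0135,0,0,0,0.006,0.6],[-0.02,-0.0135,0,0,0,0,0.6],[-0.02,-0.0135,0,0,0,0,0.6],[-0.02,-0.0135,0,0,0,0,0.6],[-0.02,-0.0135,0,0,0,0,0.6]]'
python3 -m inch '[[-0.02,-0.0135,0,0,0,0,0.6],[-0.02,-0.0135,0,0,0,0,0.6],[-0.02,-0.0135,0,0,0,0,0.6],[-0.02,-0.0135,0,0,0,0,0.6],[-0.02,-0.0135,0,0,0,0,0.6]]'
python3 -m inch '[[-0.006,-0.004,0.01,0,0,0,0.6],[0,0,0.02,0,0,0,0.6],[0,0,0.015,0,0,0,0.6],[0,0,0,0,0,0,0.6],[0,0,0,0,0,0,0.6]]'
python3 go.py .633 -.1175 .023 3.0426
```

```text
clock: 11.7
position: [0.5345, -0.0364, 0.0868]
tool_rot: [-3.141, -0.002, 3.042]
force: [-0.3, 0.2, -1.8]
grip_width: 0.0608
finger_force: 45.8
clock: 12.2
position: [0.627, -0.1138, 0.0865]
tool_rot: [3.142, -0.002, 3.042]
force: [-0.1, 0.8, -2.0]
grip_width: 0.0605
finger_force: 45.8
clock: 12.7
position: [0.6322, -0.1173, 0.0424]
tool_rot: [3.141, -0.001, 3.04]
force: [0.2, 0.2, -1.6]
grip_width: 0.0607
finger_force: 45.8
t 12.7 pos [ 0.6322 -0.1173  0.0424] yaw 3.04 w 0.0607 F [ 0.2  0.2 -1.6] ff 45.8
turn [ 0.    -0.001 -0.003] shift [-0.0008 -0.0001  0.0194]
```

```bash
python3 -m inch '[[-0.0005,0,0.008,0,0,0,0.6],[0,0,0.006,0,0,0,0.6],[0,0,0.003,0,0,0,0.6],[0,0,0.0025,0,0,0,0.6],[0,0,0,0,0,0,0.6]]'
python3 -m inch '[[0,0,0,0,0,0,0.3],[0,0,0,0,0,0,0],[0,0,0,0,0,0,0],[0,0,-0.02,0,0,0,0],[0,0,-0.04,0,0,0,0]]'
python3 -m inch '[[0.01,0,-0.02,0,0,-0.117,0],[0.03,0,0,0,0,0,0],[0.03,0,0,0,0,0,0],[0.03,0,0,0,0,0,0],[0.03,0,0,0,0,0,0]]'
python3 -m inch '[[0.03,0,0,0,0,0,0],[0.03,0,0,0,0,0,0],[0,0,0,0,0,0,0]]'
python3 look.py 3 '[[0.4435,-0.1065,0.018,0.012],[0.633,-0.1175,-0.1,0.036]]'; python3 go.py .4435 -.1065 -.002 3.1596
```

```text
clock: 13.2
position: [0.6331, -0.1178, 0.0231]
tool_rot: [-3.142, -0.0, 3.039]
force: [0.1, -0.1, -1.9]
grip_width: 0.0607
finger_force: 45.8
clock: 13.7
position: [0.6316, -0.1175, 0.0817]
tool_rot: [3.141, -0.004, 3.039]
force: [1.1, 0.2, 1.4]
grip_width: 0.0857
finger_force: 0.0
clock: 14.2
position: [0.5022, -0.1185, 0.1037]
tool_rot: [-3.141, 0.001, -3.128]
force: [1.2, -1.3, 0.4]
grip_width: 0.0854
finger_force: 0.0
clock: 14.5
position: [0.4399, -0.1197, 0.1036]
tool_rot: [-3.141, -0.002, -3.129]
force: [0.2, -0.8, 0.2]
grip_width: 0.0853
finger_force: 0.0
top [0.4435, -0.1065] [ 0.4435 -0.1022  0.1036] -22.9
top [0.633, -0.1175] [ 0.6343 -0.1192 -0.1005] -85.4
side [0.4435, -0.1065] [ 0.443  -0.1066  0.015 ] -35.6
side [0.633, -0.1175] [ 0.6323 -0.1191 -0.1027] -56.1
t 14.6 pos [ 0.4435 -0.1195  0.1038] yaw -3.128 w 0.0854 F [0.8 0.3 0.8] ff 0.0
turn [-0.     0.001 -0.004] shift [-0.0002  0.013   0.1058]
```

```bash
python3 -m inch '[[0,0.013,0.025,0,0,-0.004,0],[0,0,0.025,0,0,0,0],[0,0,0.025,0,0,0,0],[0,0,0.015,0,0,0,0],[0,0,0.010,0,0,0,0]]'
python3 -m inch '[[0,0,0.0055,0,0,0,0],[0,0,0,0,0,0,0],[0,0,0,0,0,0,0]]'
python3 -m inch '[[0,0,0,0,0,0,0.3],[0,0,0,0,0,0,0.5],[0,0,0,0,0,0,0.6],[0,0,0,0,0,0,0.6],[0,0,0,0,0,0,0.6]]' 40
python3 -m inch '[[0,0,0,0,0,0,0.6],[0,0,0,0,0,0,0.6],[0,0,-0.01,0,0,0,0.6],[0,0,-0.04,0,0,0,0.6],[0,0,-0.04,0,0,0,0.6]]'
python3 -m inch '[[0,0,-0.02,0,0,0.117,0.6],[0,0,0,0,0,0,0.6],[0,0,0,0,0,0,0.6]]'
python3 go.py .633 -.1175 .035 3.0426
```

```text
clock: 15.1
position: [0.4436, -0.1061, 0.0021]
tool_rot: [3.141, -0.0, -3.123]
force: [1.1, 1.1, 0.0]
grip_width: 0.0855
finger_force: 0.0
clock: 15.4
position: [0.4435, -0.1063, -0.0017]
tool_rot: [-3.141, 0.001, -3.123]
force: [0.4, 0.8, -0.5]
grip_width: 0.085
finger_force: 0.0
clock: 15.9
position: [0.4435, -0.1064, -0.0014]
tool_rot: [-3.141, 0.001, -3.124]
force: [-2.2, 0.5, 12.5]
grip_width: 0.0609
finger_force: 40.5
clock: 16.4
position: [0.4423, -0.1062, 0.0891]
tool_rot: [3.141, -0.002, -3.123]
force: [0.5, -0.1, -2.2]
grip_width: 0.0608
finger_force: 46.1
clock: 16.7
position: [0.4431, -0.1063, 0.1081]
tool_rot: [-3.141, 0.001, 3.045]
force: [-0.2, 0.1, -2.3]
grip_width: 0.0607
finger_force: 46.1
t 16.7 pos [ 0.4431 -0.1063  0.1081] yaw 3.045 w 0.0607 F [-0.2  0.1 -2.3] ff 46.1
turn [-0.     0.001  0.002] shift [-0.1901  0.0076  0.0731]
```

```bash
python3 -m inch '[[-0.02,0.0008,0,0,0,0.002,0.6],[-0.02,0.0008,0,0,0,0,0.6],[-0.02,0.0008,0,0,0,0,0.6],[-0.02,0.0008,0,0,0,0,0.6],[-0.02,0.0008,0,0,0,0,0.6]]'
python3 -m inch '[[-0.02,0.0008,0,0,0,0,0.6],[-0.02,0.0008,0,0,0,0,0.6],[-0.02,0.0008,0,0,0,0,0.6],[-0.02,0.0008,0,0,0,0,0.6],[-0.01,0,0,0,0,0,0.6]]'
python3 -m inch '[[0,0,0.02,0,0,0,0.6],[0,0,0.02,0,0,0,0.6],[0,0,0.015,0,0,0,0.6],[0,0,0,0,0,0,0.6],[0,0,0,0,0,0,0.6]]'
python3 go.py .633 -.1175 .035 3.0426
```

```text
clock: 17.2
position: [0.5429, -0.1123, 0.1062]
tool_rot: [-3.142, -0.003, 3.043]
force: [0.5, -0.2, -2.0]
grip_width: 0.0607
finger_force: 46.1
clock: 17.7
position: [0.6332, -0.118, 0.1059]
tool_rot: [3.141, -0.002, 3.043]
force: [-0.0, 0.7, -2.9]
grip_width: 0.0604
finger_force: 46.1
clock: 18.2
position: [0.6326, -0.1183, 0.0527]
tool_rot: [-3.142, -0.001, 3.041]
force: [0.7, 1.2, -1.7]
grip_width: 0.0603
finger_force: 46.1
t 18.2 pos [ 0.6326 -0.1183  0.0527] yaw 3.041 w 0.0603 F [ 0.7  1.2 -1.7] ff 46.1
turn [-0.    -0.001 -0.002] shift [-0.0003  0.0008  0.0177]
```

```bash
python3 -m inch '[[0,0.0005,0.008,0,0,0,0.6],[0,0,0.005,0,0,0,0.6],[0,0,0.003,0,0,0,0.6],[0,0,0.0015,0,0,0,0.6],[0,0,0,0,0,0,0.6]]'
python3 -m inch '[[0,0,0,0,0,0,0.3],[0,0,0,0,0,0,0],[0,0,0,0,0,0,0],[0,0,-0.02,0,0,0,0],[0,0,-0.04,0,0,0,0]]'
python3 -m inch '[[0.02,0,-0.03,0,0,0,0],[0.04,0,-0.02,0,0,0,0],[0.04,0,-0.02,0,0,0,0],[0.04,0.01,0,0,0,0,0],[0.04,0.02,0,0,0,0,0]]'
python3 -m inch '[[0.03,0.03,0,0,0,0,0],[0,0.04,0,0,0,0,0],[0,0.04,0,0,0,0,0],[0,0.04,0,0,0,0,0],[0,0.03,0,0,0,0,0]]'
python3 look.py 4 '[[0.633,-0.1175,-0.1,0.048]]'; python3 go.py .445 .342 .17 3.0426
python3 - <<'E'
from h import *
for l,z in(('amber_bottle',0),('amber_bottle',.093)):
  for c in('top','side'):
    for d in landmark_of(l,c)[:2]: print(l,c,round(d['score'],2),np.round(d['xy'],1),px2w(c,d['xy'],z).round(3))
    for d in outline_of(l,c)[:2]: print(l,c,round(d['score'],2),d['rect'])
E
```

```text
clock: 18.7
position: [0.6328, -0.1177, 0.0352]
tool_rot: [-3.142, -0.0, 3.041]
force: [0.3, -0.1, -1.9]
grip_width: 0.0607
finger_force: 46.1
clock: 19.2
position: [0.6313, -0.1174, 0.0937]
tool_rot: [3.141, -0.004, 3.041]
force: [-0.3, 0.3, 0.2]
grip_width: 0.0857
finger_force: 0.0
clock: 19.7
position: [0.4555, -0.0705, 0.1661]
tool_rot: [-3.141, 0.002, 3.039]
force: [2.1, 1.1, 0.9]
grip_width: 0.0852
finger_force: 0.0
clock: 20.2
position: [0.4452, 0.1149, 0.1658]
tool_rot: [3.141, 0.001, 3.042]
force: [0.5, -0.8, 1.3]
grip_width: 0.0854
finger_force: 0.0
top [0.633, -0.1175] [ 0.6337 -0.119  -0.0958] -95.1
side [0.633, -0.1175] [ 0.632  -0.1193 -0.1013] -66.3
t 20.3 pos [0.4454 0.1164 0.1656] yaw 3.046 w 0.0857 F [-1.  -0.9 -0.4] ff 0.0
turn [0.002 0.001 0.003] shift [ 0.0227  0.2245 -0.0044]
amber_bottle top 0.5 [181.7 214.2] [0.462 0.339 0.   ]
amber_bottle top 0.6 [173.6, 208.8, 188.4, 223.9]
amber_bottle side 0.62 [184.4 190.5] [0.444 0.35  0.   ]
amber_bottle side 0.74 [178.9, 168.4, 192.9, 194.1]
amber_bottle top 0.5 [181.7 214.2] [0.449 0.322 0.093]
amber_bottle top 0.6 [173.6, 208.8, 188.4, 223.9]
amber_bottle side 0.62 [184.4 190.5] [0.382 0.144 0.093]
amber_bottle side 0.74 [178.9, 168.4, 192.9, 194.1]
```

Run:
```python
from h import *
from scipy.optimize import least_squares
a=np.linspace(0,2*np.pi,40)
prof=[(0,.023),(.075,.023),(.081,.018),(.093,.018)]
def rect(c,x,y):
    P=np.array([w2px(c,[x+r*np.cos(t),y+r*np.sin(t),z]) for z,r in prof for t in a]); return np.r_[P.min(0),P.max(0)]
T={'top':[173.6,208.8,188.4,223.9],'side':[178.9,168.4,192.9,194.1]}
for cs in(['top'],['side'],['top','side']):
    r=least_squares(lambda v:np.concatenate([rect(c,*v)-T[c] for c in cs]),[.445,.342]); print(cs,r.x.round(4),r.fun.round(1))
```

```text
['top'] [0.4485 0.3327] [-0.7 -0.3  0.7  0.3]
['side'] [0.4456 0.3248] [-0.7 -1.9  0.7  1.5]
['top', 'side'] [0.4479 0.3317] [-0.4 -0.1  1.   0.4 -0.7 -2.6  0.6  0.6]
```

```bash
python3 -m inch '[[0.004,0.04,0,0,0,0,0],[0.004,0.04,0,0,0,0,0],[0.004,0.04,0,0,0,0,0],[0.004,0.04,0,0,0,0,0],[0.003,0.035,0,0,0,0,0]]'
python3 -m inch '[[0,0.02,0,0,0,0,0],[0,0,0,0,0,0,0],[0,0,0,0,0,0,0]]'
python3 - <<'E'
from h import *
st()
a=save('top','top5.png')[180:250,140:240]; b=save('side','side5.png')[110:210,130:230]
f=lambda q:cv2.resize(q,(400,400 if q.shape[0]==100 else 280),interpolation=cv2.INTER_CUBIC)
o=np.zeros((400,800,3),np.uint8); o[:280,:400]=f(a); o[:,400:]=f(b); cv2.imwrite('pics/z5.png',o[:,:,::-1])
E
python3 go.py .448 .333 .035 3.0426
```

```text
clock: 21.2
position: [0.4457, 0.3099, 0.1654]
tool_rot: [3.141, 0.0, 3.041]
force: [0.5, -0.9, 0.2]
grip_width: 0.0855
finger_force: 0.0
clock: 21.5
position: [0.4479, 0.3275, 0.1651]
tool_rot: [-3.141, -0.0, 3.04]
force: [0.1, -0.2, 0.1]
grip_width: 0.0854
finger_force: 0.0
{'clock': 21.5, 'qpos': [-0.634, 0.495, -0.142, 1.845, 0.093, 0.808, 0.646], 'position': [0.448, 0.327, 0.165], 'tool_rot': [-3.141, -0.0, 3.04], 'force': [0.091, -0.211, 0.102], 'finger_force': 0.0, 'grip_width': 0.085}
t 21.6 pos [0.4481 0.3268 0.1653] yaw 3.039 w 0.0856 F [ 0.2 -1.1  0.4] ff 0.0
turn [-0.001  0.    -0.003] shift [0.0007 0.0061 0.1303]
```

View pics/z5.png

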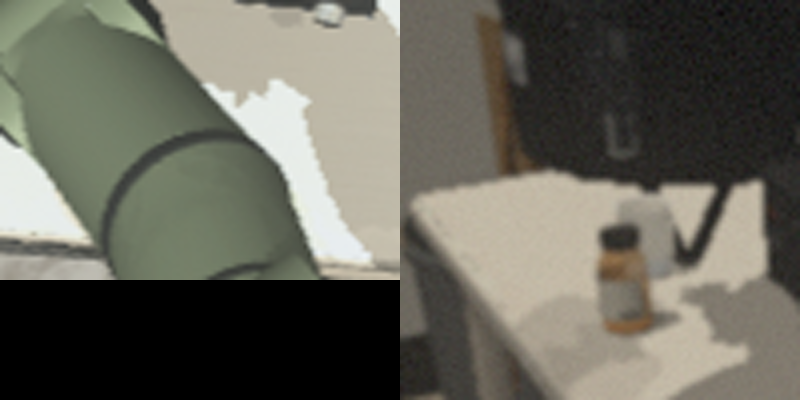

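Run:
```python
from h import *
for p in ([.448,.327,.165],[.448,.333,0],[.448,.333,.093]): print(w2px('side',p), (w2px('side',p)-[130,110])*4+[400,0])
```

```text
[182.66550002 148.07996935] [610.66200008 152.31987738]
[186.92903746 191.87738055] [627.71614986 327.50952219]
[184.25798719 167.5179863 ] [617.03194876 230.0719452 ]
```

The bottle in the right crop (base (627,325), cap (620,230)) matches (0.448,0.333). The gripper is dark against the dark background above it. Descending.

```bash
python3 -m inch '[[0,0.006,0.03,0,0,-0.003,0],[0,0,0.03,0,0,0,0],[0,0,0.03,0,0,0,0],[0,0,0.02,0,0,0,0],[0,0,0.02,0,0,0,0]]'
python3 -m inch '[[0,0,0,0,0,0,0.4],[0,0,0,0,0,0,0.7],[0,0,0,0,0,0,0.8],[0,0,0,0,0,0,0.8],[0,0,0,0,0,0,0.8]]' 30
python3 -m inch '[[0,0,0,0,0,0,0.8],[0,0,-0.01,0,0,0,0.8],[0,0,-0.02,0,0,0,0.8],[0,0,-0.02,0,0,0,0.8],[0,0,0,0,0,0,0.8]]'
python3 go.py .648 .034 .049 3.0426
```

```text
clock: 22.1
position: [0.4487, 0.3328, 0.0344]
tool_rot: [-3.141, -0.0, 3.042]
force: [-0.0, -0.0, 0.1]
grip_width: 0.0854
finger_force: 0.0
clock: 22.6
position: [0.4491, 0.3344, 0.0367]
tool_rot: [3.14, 0.002, 3.043]
force: [-1.3, -0.9, 9.5]
grip_width: 0.0455
finger_force: 30.9
clock: 23.1
position: [0.4496, 0.3349, 0.0884]
tool_rot: [3.139, 0.003, 3.043]
force: [0.2, -0.4, -2.1]
grip_width: 0.0452
finger_force: 31.3
t 23.1 pos [0.4496 0.3349 0.0884] yaw 3.043 w 0.0452 F [ 0.2 -0.4 -2.1] ff 31.3
turn [0.003 0.003 0.001] shift [-0.2272 -0.2798  0.0394]
```

```bash
python3 -m inch '[[0,-0.03,-0.01,0,0,0,0.8],[0,-0.03,-0.01,0,0,0,0.8],[0,-0.03,0,0,0,0,0.8],[0,-0.03,0,0,0,0,0.8],[0,-0.03,0,0,0,0,0.8]]'
python3 -m inch '[[-0.01,-0.03,0,0,0,0,0.8],[-0.02,-0.03,0,0,0,0,0.8],[-0.02,-0.03,0,0,0,0,0.8],[-0.02,-0.03,0,0,0,0,0.8],[-0.02,-0.01,0,0,0,0,0.8]]'
python3 -m inch '[[-0.03,0,0,0,0,0,0.8],[-0.03,0,0,0,0,0,0.8],[-0.03,0,0,0,0,0,0.8],[-0.03,0,0,0,0,0,0.8],[-0.015,0,0,0,0,0,0.8]]'
python3 -m inch '[[0,0,0.01,0,0,0,0.8],[0,0,0.01,0,0,0,0.8],[0,0,0,0,0,0,0.8],[0,0,0,0,0,0,0.8]]'
python3 go.py .648 .034 .049 3.0426
python3 - <<'E'
from h import *
save('top','top6.png');save('side','side6.png')
for c in('side','top'):
    for d in landmark_of('amber_bottle',c)[:2]: print(c,d['score'],px2w(c,d['xy'],.05).round(4))
    for d in outline_of('amber_bottle',c)[:2]: print(c,round(d['score'],2),d['rect'])
b=cv2.imread('pics/side6.png')[150:250,220:340]; cv2.imwrite('pics/z6.png',cv2.resize(b,(720,600),interpolation=cv2.INTER_CUBIC))
E
```

```text
clock: 23.6
position: [0.4334, 0.1836, 0.1054]
tool_rot: [-3.142, 0.0, 3.044]
force: [1.4, -1.1, -2.2]
grip_width: 0.0452
finger_force: 31.4
clock: 24.1
position: [0.5108, 0.043, 0.1053]
tool_rot: [-3.14, -0.0, 3.04]
force: [-0.3, 1.5, -1.6]
grip_width: 0.0452
finger_force: 31.5
clock: 24.6
position: [0.6467, 0.033, 0.1051]
tool_rot: [3.142, 0.001, 3.043]
force: [-0.8, 0.5, -1.7]
grip_width: 0.0452
finger_force: 31.5
clock: 25.0
position: [0.6442, 0.0336, 0.085]
tool_rot: [-3.141, -0.001, 3.044]
force: [0.8, -0.6, -0.6]
grip_width: 0.045
finger_force: 31.5
t 25.0 pos [0.6442 0.0336 0.085 ] yaw 3.044 w 0.045 F [ 0.8 -0.6 -0.6] ff 31.5
turn [-0.    -0.001  0.001] shift [-0.0037  0.0008  0.036 ]
side 0.85 [0.6375 0.034  0.05  ]
side 0.86 [270.3, 171.1, 288.7, 204.2]
```

View pics/z6.png

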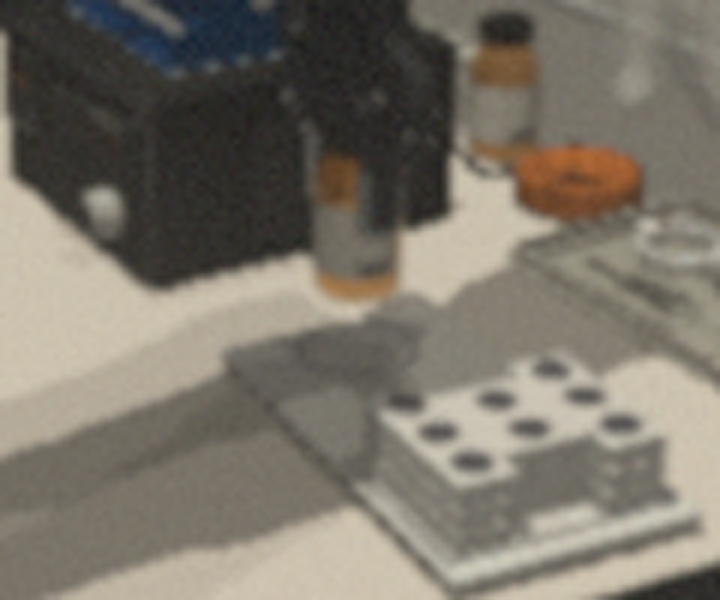

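The pile is square at (525,470). The bottle hangs upright over the circle, its base at (357,290). Checking its offset in the grip.

Run:
```python
from h import *
a=np.linspace(0,2*np.pi,60)
for x in(.636,.640,.644,.648):
    P=np.array([w2px('side',[x+.023*np.cos(t),.0336+.023*np.sin(t),.049]) for t in a]); Q=(P-[220,150])*6
    print(x,Q.min(0).round(0),Q.max(0).round(0))
```

```text
0.636 [294. 268.] [383. 306.]
0.64 [300. 266.] [389. 304.]
0.644 [307. 264.] [396. 302.]
0.648 [313. 263.] [402. 301.]
```

```bash
python3 -m inch '[[-0.002,0,0.012,0,0,0,0.8],[0,0,0.012,0,0,0,0.8],[0,0,0.006,0,0,0,0.8],[0,0,0.004,0,0,0,0.8],[0,0,0,0,0,0,0.8]]'
python3 -m inch '[[0,0,0.001,0,0,0,0.8],[0,0,0,0,0,0,0.8]]'
python3 go.py .646 .034 .048 3.0426
```

```text
clock: 25.8
position: [0.6466, 0.0333, 0.0505]
tool_rot: [-3.141, -0.001, 3.044]
force: [0.2, 0.2, -1.6]
grip_width: 0.0454
finger_force: 31.5
clock: 26.0
position: [0.6471, 0.0333, 0.0505]
tool_rot: [3.142, 0.0, 3.044]
force: [-0.1, -0.4, -2.1]
grip_width: 0.0454
finger_force: 31.5
t 26.0 pos [0.6471 0.0333 0.0505] yaw 3.044 w 0.0454 F [-0.1 -0.4 -2.1] ff 31.5
turn [0.    0.    0.001] shift [0.0012 0.0006 0.0025]
```

```bash
python3 -m inch '[[0,0,0.001,0,0,0,0.8],[0,0,0.001,0,0,0,0.8],[0,0,0,0,0,0,0.8]]'
python3 -m inch '[[0,0,0.0005,0,0,0,0.8],[0,0,0,0,0,0,0.5],[0,0,0,0,0,0,0],[0,0,0,0,0,0,0],[0,0,0,0,0,0,0]]'
python3 -m inch '[[0,0,-0.02,0,0,0,0],[0,0,-0.03,0,0,0,0],[0,0,-0.03,0,0,0,0],[0,0,-0.03,0,0,0,0],[0,0,-0.03,0,0,0,0]]'
python3 -m inch '[[0.03,0,-0.02,0,0,0,0],[0.04,0,0,0,0,0,0],[0.04,-0.01,0,0,0,0,0],[0.04,-0.03,0,0,0,0,0],[0.03,-0.04,0,0,0,0,0]]'
python3 look.py 7 '[[0.633,-0.1175,-0.1,0.048]]'
python3 - <<'E'
from h import *
st()
for l,z in (('amber_bottle',.012),('switch_box',0),('guard_handle',.069),('guard_hinge',.045),('conical_flask',0)):
  for c in('side','top'):
    for d in landmark_of(l,c)[:1]: print(l,c,round(d['score'],2),px2w(c,d['xy'],z).round(4))
    if l=='amber_bottle':
      for d in outline_of(l,c)[:2]: print(c,round(d['score'],2),d['rect'])
f=lambda q:cv2.resize(q,(400,600),interpolation=cv2.INTER_CUBIC)
cv2.imwrite('pics/z7.png',np.hstack([f(cv2.imread('pics/top7.png')[170:245,340:390]),f(cv2.imread('pics/side7.png')[220:340,285:365])]))
E
```

```text
clock: 26.3
position: [0.6472, 0.0334, 0.0488]
tool_rot: [3.141, 0.001, 3.044]
force: [-1.3, -0.4, 4.2]
grip_width: 0.0453
finger_force: 31.8
clock: 26.8
position: [0.647, 0.0333, 0.0477]
tool_rot: [-3.142, -0.0, 3.044]
force: [-0.4, 0.1, 0.3]
grip_width: 0.0848
finger_force: 0.0
clock: 27.3
position: [0.6468, 0.0333, 0.189]
tool_rot: [-3.142, -0.0, 3.044]
force: [0.4, 0.3, -0.1]
grip_width: 0.0851
finger_force: 0.0
clock: 27.8
position: [0.4579, -0.0281, 0.2078]
tool_rot: [3.141, -0.0, 3.047]
force: [0.8, -1.4, 0.4]
grip_width: 0.0851
finger_force: 0.0
top [0.633, -0.1175] [ 0.6349 -0.1195 -0.0991] -57.0
side [0.633, -0.1175] [ 0.6322 -0.1188 -0.0983] -60.2
{'clock': 27.9, 'qpos': [0.071, 0.293, -0.158, 2.042, 0.065, 0.813, 1.343], 'position': [0.456, -0.033, 0.208], 'tool_rot': [-3.14, -0.001, 3.039], 'force': [1.145, 0.871, 0.194], 'finger_force': 0.0, 'grip_width': 0.086}
amber_bottle side 0.77 [0.6438 0.0263 0.012 ]
side 0.67 [268.6, 182.1, 286.7, 214.4]
amber_bottle top 0.74 [0.6551 0.0184 0.012 ]
top 0.72 [350.4, 183.2, 384.0, 227.2]
top 0.56 [265.2, 158.7, 278.0, 175.5]
switch_box side 0.58 [ 0.5465 -0.3385  0.    ]
switch_box top 0.85 [ 0.536 -0.331  0.   ]
guard_handle side 0.81 [ 0.4909 -0.3308  0.069 ]
guard_handle top 0.68 [ 0.4796 -0.3289  0.069 ]
guard_hinge side 0.82 [ 0.5965 -0.35    0.045 ]
guard_hinge top 0.67 [ 0.6096 -0.3472  0.045 ]
conical_flask side 0.6 [ 0.7341 -0.2127  0.    ]
conical_flask top 0.74 [ 0.7305 -0.2102  0.    ]
```

View pics/z7.png

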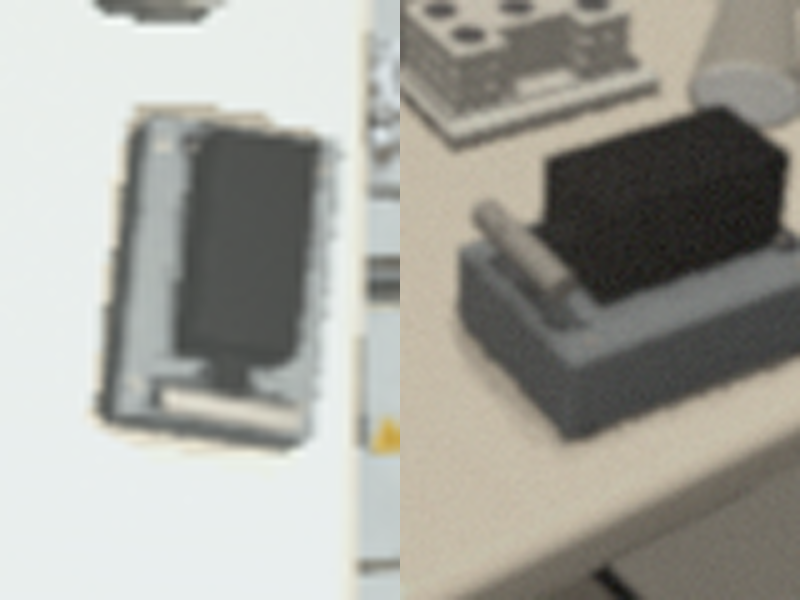

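The left crop shows the box with its bar from (160,400) to (302,418) and the hood closed or nearly so. The right crop gives the same from the side: box front foot corner at (575,438), bar from (488,212) to (562,280). Fitting the box pose to these points.

```bash
cat > box.py <<'E'
from h import *
from scipy.optimize import least_squares
tp=lambda u,v:(340+u/8-.5,170+v/8-.5); sd=lambda u,v:(285+(u-400)/5-.5,220+v/5-.5)
L=[('top',tp(163,400),'HL'),('top',tp(302,418),'HR'),('side',sd(488,212),'HL'),('side',sd(565,282),'HR'),
('top',tp(148,112),(.07,.045,.045)),('top',tp(340,140),(.07,-.045,.045)),('top',tp(100,418),(-.07,.045,0)),('top',tp(305,448),(-.07,-.045,0)),
('side',sd(575,438),(-.07,-.045,0)),('side',sd(460,302),(-.07,.045,0)),('side',sd(460,250),(-.07,.045,.045)),('side',sd(572,364),(-.07,-.045,.045))]
def model(v):
    x,y,w,g=v; Rz=R.from_euler('z',w).as_matrix(); out=[]
    for c,p,m in L:
        if isinstance(m,str):
            s=.03 if m=='HL' else -.03
            d=np.array([-.120*np.cos(g)+.024*np.sin(g)*1, 0, .120*np.sin(g)+.024*np.cos(g)]); m=np.array([.055+d[0],s,.045+d[2]])
        out.append(w2px(c,np.array([x,y,0])+Rz@np.array(m))-p)
    return np.concatenate(out)
r=least_squares(model,[.543,-.335,-.05,0],loss='soft_l1'); print(r.x.round(4)); print(r.fun.reshape(-1,2).round(1).tolist())
x,y,w,g=r.x; Rz=R.from_euler('z',w).as_matrix()
for n,m in(('hinge',(.055,0,.045)),('handle',(.055-.12*np.cos(g)+.024*np.sin(g),0,.045+.12*np.sin(g)+.024*np.cos(g))),('pivot',(.005,0,.045))): print(n,(np.array([x,y,0])+Rz@np.array(m)).round(4))
a=np.linspace(0,2*np.pi,40); prof=[(0,.023),(.075,.023),(.081,.018),(.093,.018)]
def rect(c,x,y):
    P=np.array([w2px(c,[x+r*np.cos(t),y+r*np.sin(t),.012+z]) for z,r in prof for t in a]); return np.r_[P.min(0),P.max(0)]
T={'top':[265.2,158.7,278,175.5],'side':[268.6,182.1,286.7,214.4]}
for cs in(['top'],['side']):
    r=least_squares(lambda v:np.concatenate([rect(c,*v)-T[c] for c in cs]),[.648,.034]); print(cs,r.x.round(4),r.fun.round(1))
E
python3 box.py
```

```text
[ 0.5501 -0.3364 -0.0672  0.0106]
[[-0.2, -0.5], [-0.6, -0.2], [0.2, -0.6], [0.9, 1.0], [-0.1, -0.4], [0.5, -0.3], [-0.7, 0.7], [-2.0, 0.6], [-0.6, 2.6], [-0.7, 4.5], [-0.2, -1.5], [1.1, -0.1]]
hinge [ 0.605  -0.3401  0.045 ]
handle [ 0.4855 -0.3321  0.0703]
pivot [ 0.5551 -0.3368  0.045 ]
['top'] [0.6549 0.0227] [-0.2 -0.2  0.2  0.2]
['side'] [0.6279 0.0138] [ 1.4 -0.6 -1.4  0.6]
```

Run:
```python
from h import *
a=np.linspace(0,2*np.pi,60); o=[]
for c,(x0,y0) in(('top',(240,140)),('side',(250,165))):
    im=cv2.resize(cv2.imread(f'pics/{c}7.png')[y0:y0+60,x0:x0+60],(400,400),interpolation=cv2.INTER_CUBIC); s=400/60
    for r,z,col,(x,y) in((.032,.012,(0,255,0),(.648,.0337)),(.023,.012,(0,0,255),(.648,.0337)),(.018,.105,(255,0,0),(.648,.0337))):
        P=np.array([(w2px(c,[x+r*np.cos(t),y+r*np.sin(t),z])-[x0,y0]+.5)*s for t in a]).astype(int); cv2.polylines(im,[P],True,col,1)
    o.append(im)
cv2.imwrite('pics/z8.png',np.hstack(o))
```

```text
(no output)
```

View pics/z8.png

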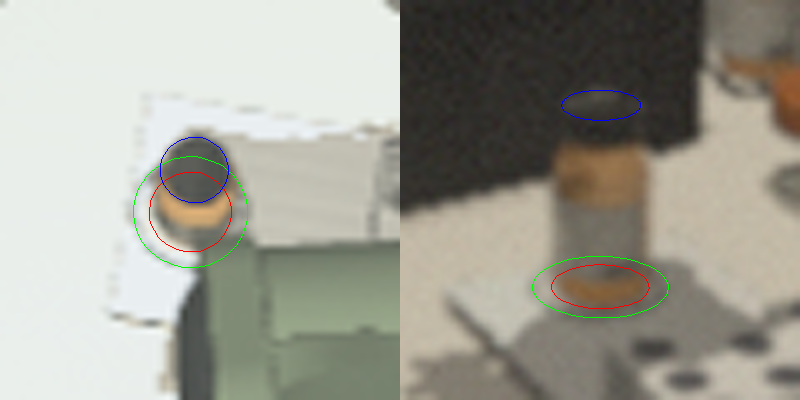

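Blue and red outlines (cap and base at the circle's centre) lie on the bottle within about 3 mm in both views, so it is placed. Going to the cover handle next.

```bash
python3 -m inch '[[0,0,0,0,0,-0.032,0],[0,-0.04,0,0,0,0,0],[0,-0.04,0,0,0,0,0],[0,-0.04,0,0,0,0,0],[0,-0.04,0,0,0,0,0]]'
python3 -m inch '[[0,-0.04,0,0,0,0,0],[0,-0.04,0,0,0,0,0],[-0.01,-0.03,0.02,0,0,0,0],[0,0,0.02,0,0,0,0],[0,0,0,0,0,0,0]]'
python3 go.py .4855 -.332 .048 3.0744
```

```text
clock: 29.0
position: [0.4492, -0.1899, 0.2079]
tool_rot: [-3.142, 0.0, 3.078]
force: [0.7, 0.6, 0.5]
grip_width: 0.0857
finger_force: 0.0
clock: 29.5
position: [0.451, -0.2987, 0.1656]
tool_rot: [3.14, -0.004, 3.076]
force: [-0.2, 0.8, 0.9]
grip_width: 0.0852
finger_force: 0.0
t 29.5 pos [ 0.451  -0.2987  0.1656] yaw 3.076 w 0.0852 F [-0.2  0.8  0.9] ff 0.0
turn [ 0.002 -0.004  0.002] shift [-0.0367 -0.0309  0.1176]
```

```bash
python3 -m inch '[[-0.018,-0.016,0.02,0,0,0,0],[-0.018,-0.015,0.02,0,0,0,0],[0,0,0.015,0,0,0,0],[0,0,0,0,0,0,0],[0,0,0,0,0,0,0]]'
python3 go.py .4855 -.332 .048 3.0744
python3 - <<'E'
from h import *
f=lambda q:cv2.resize(q,(400,480),interpolation=cv2.INTER_CUBIC)
save('top','top9.png');save('side','side9.png')
cv2.imwrite('pics/z9.png',np.hstack([f(cv2.imread('pics/top9.png')[150:246,330:410]),f(cv2.imread('pics/side9.png')[200:320,270:370])]))
E
```

```text
clock: 30.0
position: [0.4863, -0.3315, 0.1138]
tool_rot: [3.141, 0.0, 3.077]
force: [0.1, -0.3, 1.1]
grip_width: 0.0855
finger_force: 0.0
t 30.0 pos [ 0.4863 -0.3315  0.1138] yaw 3.077 w 0.0855 F [ 0.1 -0.3  1.1] ff 0.0
turn [0.    0.    0.003] shift [ 0.0008 -0.0006  0.0658]
```

View pics/z9.png

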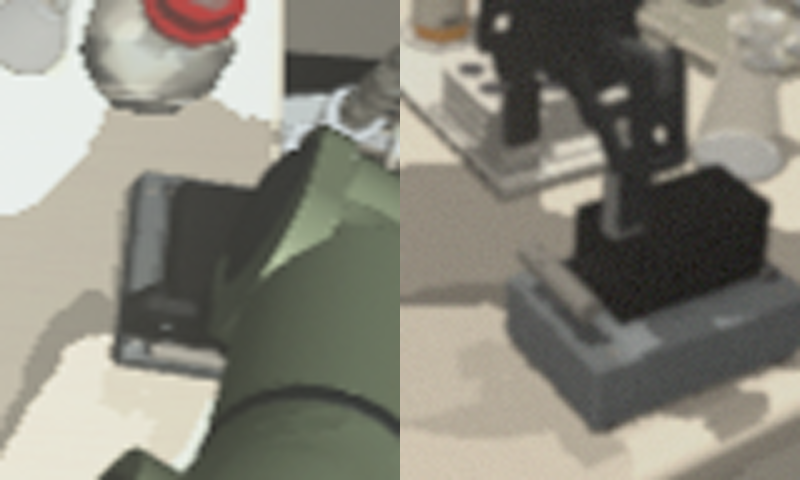

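In the side crop the fingers (tips (520,145) and (620,232)) straddle the bar (525,250)–(592,308) below them. Descending and gripping.

```bash
python3 -m inch '[[0,0,0.02,0,0,0,0],[0,0,0.02,0,0,0,0],[0,0,0.014,0,0,0,0],[0,0,0.008,0,0,0,0],[0,0,0,0,0,0,0]]'
python3 -m inch '[[0,0,0.003,0,0,0,0],[0,0,0,0,0,0,0.3],[0,0,0,0,0,0,0.5],[0,0,0,0,0,0,0.6],[0,0,0,0,0,0,0.6]]' 30
python3 -m inch '[[0,0,0,0,0,0,0.6],[0,0,0,0,0,0,0.6]]'
python3 go.py .4855 -.332 .048 3.0744
```

```text
clock: 30.6
position: [0.4859, -0.3319, 0.0505]
tool_rot: [3.141, -0.001, 3.076]
force: [0.9, 0.5, 0.1]
grip_width: 0.0851
finger_force: 0.0
clock: 31.1
position: [0.4862, -0.3307, 0.0484]
tool_rot: [3.14, -0.0, 3.076]
force: [-2.9, 9.7, 8.6]
grip_width: 0.0591
finger_force: 32.1
clock: 31.3
position: [0.4862, -0.3308, 0.0483]
tool_rot: [3.14, -0.001, 3.076]
force: [-4.1, 9.8, 9.8]
grip_width: 0.0591
finger_force: 32.1
t 31.3 pos [ 0.4862 -0.3308  0.0483] yaw 3.076 w 0.0591 F [-4.1  9.8  9.8] ff 32.1
turn [ 0.002 -0.001  0.002] shift [ 0.0006 -0.0013  0.0003]
```

```bash
python3 -m inch '[[-0.0037,0.0013,-0.0118,0,0,0,0.6],[-0.0036,0,-0.0119,0,0,0,0.6],[-0.0058,0,-0.0107,0,0,0,0.6],[-0.0059,0,-0.0107,0,0,0,0.6],[0,0,0,0,0,0,0.6]]'
python3 go.py .4855 -.332 .048 3.0744
python3 -m inch '[[-0.0078,0,-0.0094,0,0,0,0.6],[-0.0079,0,-0.0093,0,0,0,0.6],[-0.0096,0,-0.0076,0,0,0,0.6],[-0.0096,0,-0.0076,0,0,0,0.6],[0,0,0,0,0,0,0.6]]'
```

```text
clock: 31.8
position: [0.5066, -0.332, 0.0947]
tool_rot: [-3.141, 0.002, 3.076]
force: [-0.5, 4.2, 0.1]
grip_width: 0.0593
finger_force: 34.4
t 31.8 pos [ 0.5066 -0.332   0.0947] yaw 3.076 w 0.0593 F [-0.5  4.2  0.1] ff 34.4
turn [-0.001  0.002  0.002] shift [ 0.021  -0.0014  0.0467]
clock: 32.3
position: [0.5419, -0.3345, 0.128]
tool_rot: [-3.141, 0.002, 3.076]
force: [-1.8, 3.9, 2.3]
grip_width: 0.0593
finger_force: 35.4
```

Forces are low and it is still gripped. Continuing the arc.

```bash
python3 -m inch '[[-0.0108,0,-0.0056,0,0,0,0.6],[-0.0109,0,-0.0055,0,0,0,0.6],[-0.0118,0,-0.0033,0,0,0,0.6],[-0.0118,0,-0.0032,0,0,0,0.6],[0,0,0,0,0,0,0.6]]'
python3 -m inch '[[-0.0122,0,-0.0009,0,0,0,0.6],[-0.0122,0,-0.0008,0,0,0,0.6],[-0.0121,0,0.0015,0,0,0,0.6],[-0.0121,0,0.0016,0,0,0,0.6],[0,0,0,0,0,0,0.6]]'
python3 -m inch '[[-0.0116,0,0.0039,0,0,0,0.6],[-0.0115,0,0.004,0,0,0,0.6],[-0.008,0,0.004,0,0,0,0.6],[0,0,0,0,0,0,0.6]]'
python3 - <<'E'
from h import *
st(); save('side','side10.png')
cv2.imwrite('pics/z10.png',cv2.resize(cv2.imread('pics/side10.png')[180:320,270:400],(557,600),interpolation=cv2.INTER_CUBIC))
E
```

```text
clock: 32.8
position: [0.5861, -0.3376, 0.1445]
tool_rot: [-3.141, 0.001, 3.076]
force: [-0.8, 3.1, 3.2]
grip_width: 0.0594
finger_force: 34.7
clock: 33.3
position: [0.6343, -0.341, 0.1429]
tool_rot: [-3.141, 0.001, 3.076]
force: [0.4, -0.0, 5.0]
grip_width: 0.0592
finger_force: 32.8
clock: 33.7
position: [0.6654, -0.3432, 0.1311]
tool_rot: [-3.141, 0.002, 3.076]
force: [2.4, -1.6, 5.1]
grip_width: 0.059
finger_force: 32.8
{'clock': 33.7, 'qpos': [0.418, 0.822, -0.038, 1.302, 0.033, 1.016, 1.879], 'position': [0.665, -0.343, 0.131], 'tool_rot': [-3.141, 0.002, 3.076], 'force': [2.355, -1.598, 5.117], 'finger_force': 32.825, 'grip_width': 0.059}
```

View pics/z10.png

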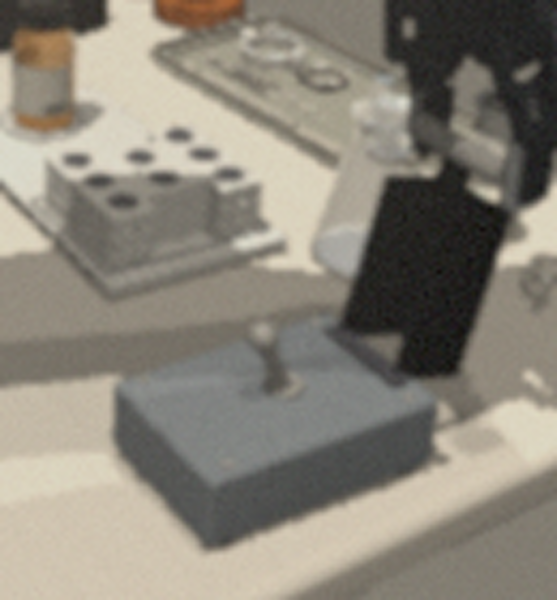

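The cover stands open, leaning back, with the bar in the fingers at (455,140). The toggle shows its ball at (262,333), leaning toward the robot. Releasing and backing off.

```bash
python3 -m inch '[[0,0,0,0,0,0,0.3],[0,0,0,0,0,0,0],[0,0,0,0,0,0,0],[0,0,0,0,0,0,0],[0,0,-0.01,0,0,0,0]]'
python3 -m inch '[[0,0,-0.03,0,0,0,0],[0,0,-0.04,0,0,0,0],[0.04,0,-0.02,0,0,0,0.5],[0.04,0,0,0,0,0,1],[0.04,0,0,0,0,0,1]]'
python3 -m inch '[[0.04,0,0,0,0,0,1],[0,0,0,0,0,0,1],[0,0,0,0,0,0,1]]'
python3 - <<'E'
from h import *
save('side','side11.png');save('top','top11.png')
for c in('side','top'):
    for d in landmark_of('toggle_tip',c)[:1]: print(c,round(d['score'],2),d['xy'],px2w(c,d['xy'],.078).round(4))
print('pic',px2w('side',(331-.5,257.5-.5),.078), w2px('side',(.537,-.3356,.078)))
E
python3 go.py .509 -.334 .062 3.0744
```

```text
clock: 34.25
position: [0.6639, -0.3422, 0.14]
tool_rot: [3.141, -0.002, 3.076]
force: [0.1, 0.9, -0.1]
grip_width: 0.0853
finger_force: 0.0
clock: 34.75
position: [0.5437, -0.3346, 0.2325]
tool_rot: [-3.141, 0.002, 3.076]
force: [0.9, -1.7, -0.7]
grip_width: 0.0441
finger_force: 0.0
clock: 35.05
position: [0.505, -0.3323, 0.2324]
tool_rot: [-3.141, 0.001, 3.075]
force: [0.9, 0.5, 0.8]
grip_width: 0.0
finger_force: 0.0
side 0.49 [330.8, 258.8] [ 0.5377 -0.3351  0.078 ]
top 0.68 [267.7, 169.1] [0.6396 0.0359 0.078 ]
pic [ 0.54153304 -0.32967769  0.078     ] [330.67931796 259.01878232]
t 35.25 pos [ 0.506  -0.3318  0.231 ] yaw 3.077 w -0.0 F [-0.8 -0.1 -0.3] ff 0.0
turn [0.    0.    0.002] shift [-0.0031 -0.002   0.169 ]
```

```bash
python3 -m inch '[[0.005,-0.002,0.03,0,0,0,1],[0,0,0.04,0,0,0,1],[0,0,0.04,0,0,0,1],[0,0,0.03,0,0,0,1],[0,0,0.015,0,0,0,1]]'
python3 -m inch '[[0,0,0.01,0,0,0,1],[0,0,0,0,0,0,1]]'
python3 -m inch '[[-0.01,0,0,0,0,0,1],[-0.01,0,0,0,0,0,1],[-0.01,0,0,0,0,0,1],[0,0,0,0,0,0,1]]'
python3 -m inch '[[-0.008,0,0,0,0,0,1],[-0.006,0,0,0,0,0,1],[0,0,0,0,0,0,1]]'
python3 go.py .554 -.3366 .062 3.0744
```

```text
clock: 35.75
position: [0.4995, -0.3328, 0.0733]
tool_rot: [3.14, -0.003, 3.077]
force: [0.1, 0.4, -0.0]
grip_width: -0.0001
finger_force: 0.0
clock: 35.95
position: [0.5001, -0.3336, 0.0657]
tool_rot: [3.141, -0.001, 3.076]
force: [-0.6, 0.2, 0.1]
grip_width: 0.0005
finger_force: 0.0
clock: 36.35
position: [0.5319, -0.3355, 0.0667]
tool_rot: [-3.141, 0.002, 3.077]
force: [-0.8, 0.1, 0.6]
grip_width: 0.0
finger_force: 0.0
clock: 36.65
position: [0.5447, -0.3365, 0.066]
tool_rot: [-3.142, 0.0, 3.076]
force: [-0.4, -0.2, 0.5]
grip_width: -0.0
finger_force: 0.0
t 36.65 pos [ 0.5447 -0.3365  0.066 ] yaw 3.076 w -0.0 F [-0.4 -0.2  0.5] ff 0.0
turn [-0.     0.     0.002] shift [-0.0093  0.0006  0.004 ]
```

```bash
python3 -m inch '[[-0.004,0,0,0,0,0,1],[-0.004,0,0,0,0,0,1],[0,0,0,0,0,0,1]]'
python3 -m inch '[[-0.003,0,0,0,0,0,1],[-0.003,0,0,0,0,0,1],[0,0,0,0,0,0,1]]'
python3 go.py .554 -.3366 .062 3.0744
python3 - <<'E'
from h import *
save('side','side12.png')
cv2.imwrite('pics/z12.png',cv2.resize(cv2.imread('pics/side12.png')[200:320,270:380],(550,600),interpolation=cv2.INTER_CUBIC))
print((w2px('side',(.573,-.338,.078))-[270,200])*5)
E
```

```text
clock: 36.95
position: [0.551, -0.3372, 0.0657]
tool_rot: [3.141, -0.002, 3.075]
force: [-7.7, 0.7, 2.7]
grip_width: 0.0001
finger_force: 3.8
clock: 37.25
position: [0.5524, -0.3375, 0.0651]
tool_rot: [3.14, -0.011, 3.074]
force: [-32.7, 5.9, 16.4]
grip_width: -0.0002
finger_force: 18.7
t 37.25 pos [ 0.5524 -0.3375  0.0651] yaw 3.074 w -0.0002 F [-32.7   5.9  16.4] ff 18.7
turn [ 0.002 -0.011 -0.   ] shift [-0.0015  0.001   0.0031]
[371.5092911  272.44330555]
```

View pics/z12.png

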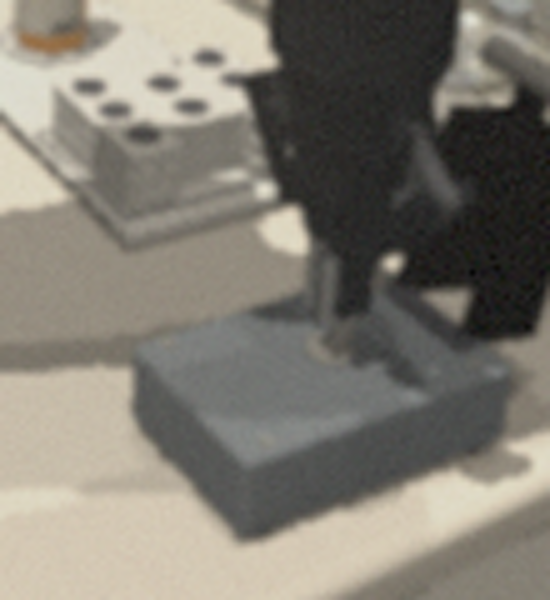

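The toggle lever is at the fingertips near (335,340), leaning rearward, and the force rises sharply at 0.551, so it is against its stop. Backing off to check.

```bash
python3 -m inch '[[0.01,0,0,0,0,0,1],[0.02,0,0,0,0,0,1],[0.02,0,-0.03,0,0,0,1],[0.02,0,-0.045,0,0,0,0.5],[0,0,-0.045,0,0,0,0]]'
python3 -m inch '[[0,0,-0.045,0,0,0,0],[0,0,0,0,0,0,0],[0,0,0,0,0,0,0]]'
python3 - <<'E'
from h import *
save('side','side13.png')
for d in landmark_of('toggle_tip','side')[:1]: print(round(d['score'],2),px2w('side',d['xy'],.078).round(4))
for d in landmark_of('guard_handle','side')[:1]: print('handle',d['score'],d['xy'], w2px('side',(.665,-.343,.152)))
cv2.imwrite('pics/z13.png',cv2.resize(cv2.imread('pics/side13.png')[200:300,280:400],(600,500),interpolation=cv2.INTER_CUBIC))
E
python3 go.py .665 -.343 .23 3.0744
```

```text
clock: 37.8
position: [0.4857, -0.3332, 0.1874]
tool_rot: [3.141, -0.001, 3.074]
force: [0.7, -0.8, 0.3]
grip_width: 0.0279
finger_force: 0.0
clock: 38.1
position: [0.4886, -0.3331, 0.2322]
tool_rot: [-3.141, 0.002, 3.076]
force: [0.3, -0.0, -1.5]
grip_width: 0.0722
finger_force: 0.0
0.4 [ 0.5722 -0.329   0.078 ]
handle 0.74 [379.0, 213.2] [380.3866729  214.55896833]
t 38.25 pos [ 0.4877 -0.3326  0.23  ] yaw 3.076 w 0.0852 F [0.1 0.4 0.4] ff 0.0
turn [ 0.001 -0.001  0.002] shift [-0.1776  0.0016  0.    ]
```

View pics/z13.png

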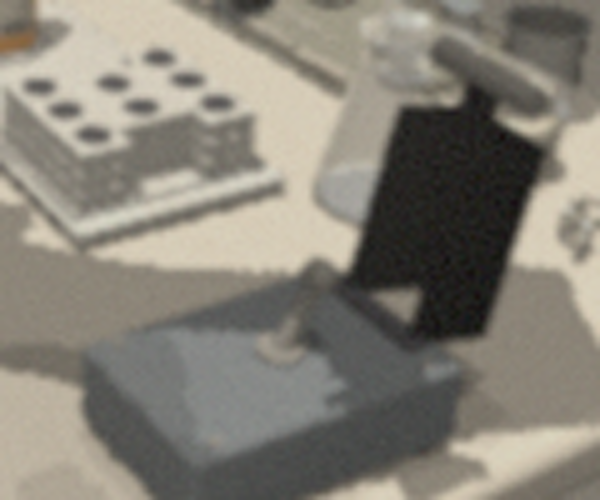

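The toggle now leans rearward (ball at (320,272)), so it is on, and the cover is still open with its bar at (490,75). Regrasping the bar.

```bash
python3 -m inch '[[-0.036,0,0,0,0,0,0],[-0.036,0,0,0,0,0,0],[-0.036,0,0,0,0,0,0],[-0.036,0,0,0,0,0,0],[-0.034,0.001,0,0,0,0,0]]'
python3 -m inch '[[0,0,0.025,0,0,0,0],[0,0,0.025,0,0,0,0],[0,0,0.025,0,0,0,0],[0,0,0.015,0,0,0,0],[0,0,0,0,0,0,0]]'
python3 go.py .665 -.343 .1305 3.0744
```

```text
clock: 38.75
position: [0.6668, -0.3434, 0.2293]
tool_rot: [3.141, -0.002, 3.076]
force: [-0.2, -0.5, -0.2]
grip_width: 0.0854
finger_force: 0.0
clock: 39.25
position: [0.6645, -0.343, 0.138]
tool_rot: [3.14, -0.004, 3.076]
force: [0.4, -0.0, 0.2]
grip_width: 0.085
finger_force: 0.0
t 39.25 pos [ 0.6645 -0.343   0.138 ] yaw 3.076 w 0.085 F [ 0.4 -0.   0.2] ff 0.0
turn [ 0.002 -0.004  0.001] shift [-0.0005  0.      0.0075]
```

```bash
python3 -m inch '[[0,0,0.008,0,0,0,0],[0,0,0,0,0,0,0.3],[0,0,0,0,0,0,0.5],[0,0,0,0,0,0,0.6],[0,0,0,0,0,0,0.6]]' 30
python3 -m inch '[[0,0,0,0,0,0,0.6],[0.008,0,-0.004,0,0,0,0.6],[0.0115,0,-0.004,0,0,0,0.6],[0.0116,0,-0.0039,0,0,0,0.6],[0,0,0,0,0,0,0.6]]'
python3 -m inch '[[0.0121,0,-0.0016,0,0,0,0.6],[0.0121,0,-0.0015,0,0,0,0.6],[0.0122,0,0.0008,0,0,0,0.6],[0.0122,0,0.0009,0,0,0,0.6],[0,0,0,0,0,0,0.6]]'
python3 -m inch '[[0.0118,0,0.0032,0,0,0,0.6],[0.0118,0,0.0033,0,0,0,0.6],[0.0109,0,0.0055,0,0,0,0.6],[0.0108,0,0.0056,0,0,0,0.6],[0,0,0,0,0,0,0.6]]'
python3 go.py .5416 -.3344 .128 3.0744
```

```text
clock: 39.75
position: [0.6664, -0.3433, 0.1341]
tool_rot: [3.142, 0.002, 3.076]
force: [2.0, 3.6, 5.4]
grip_width: 0.059
finger_force: 32.9
clock: 40.25
position: [0.6337, -0.3411, 0.1455]
tool_rot: [3.141, -0.0, 3.076]
force: [0.9, 4.5, -0.1]
grip_width: 0.0585
finger_force: 36.2
clock: 40.75
position: [0.5853, -0.3376, 0.1466]
tool_rot: [3.141, -0.0, 3.076]
force: [1.8, 5.9, 0.9]
grip_width: 0.0587
finger_force: 41.9
clock: 41.25
position: [0.54, -0.3345, 0.1285]
tool_rot: [3.14, -0.001, 3.076]
force: [-1.3, 7.3, 5.1]
grip_width: 0.059
finger_force: 45.9
t 41.25 pos [ 0.54   -0.3345  0.1285] yaw 3.076 w 0.059 F [-1.3  7.3  5.1] ff 45.9
turn [ 0.001 -0.001  0.001] shift [-0.0016  0.0002  0.0005]
```

```bash
python3 -m inch '[[0.0094,0,0.0076,0,0,0,0.6],[0.0094,0,0.0076,0,0,0,0.6],[0.0077,0,0.0093,0,0,0,0.6],[0.0076,0,0.0094,0,0,0,0.6],[0,0,0,0,0,0,0.6]]'
python3 -m inch '[[0.0056,0,0.0107,0,0,0,0.6],[0.0056,0,0.0107,0,0,0,0.6],[0.0036,0,0.0119,0,0,0,0.6],[0.003,0,0.010,0,0,0,0.6],[0,0,0,0,0,0,0.6]]'
python3 go.py .486 -.331 .048 3.0744
```

```text
clock: 41.75
position: [0.5058, -0.332, 0.094]
tool_rot: [3.14, -0.002, 3.076]
force: [-2.6, 9.0, 3.2]
grip_width: 0.0591
finger_force: 47.3
clock: 42.25
position: [0.4884, -0.3309, 0.0507]
tool_rot: [3.14, -0.002, 3.076]
force: [-1.7, 9.6, 1.8]
grip_width: 0.059
finger_force: 47.1
t 42.25 pos [ 0.4884 -0.3309  0.0507] yaw 3.076 w 0.059 F [-1.7  9.6  1.8] ff 47.1
turn [ 0.002 -0.002  0.002] shift [ 0.0024 -0.0003  0.0027]
```

```bash
python3 -m inch '[[0.0005,0,0.003,0,0,0,0.6],[0,0,0,0,0,0,0.6]]'
python3 -m inch '[[0,0,0.003,0,0,0,0.6],[0,0,0,0,0,0,0.6]]'
python3 go.py .486 -.331 .048 3.0744
```

```text
clock: 42.45
position: [0.4885, -0.3309, 0.0494]
tool_rot: [3.14, -0.001, 3.076]
force: [-6.1, 12.1, 18.3]
grip_width: 0.0588
finger_force: 49.1
clock: 42.65
position: [0.4891, -0.331, 0.0476]
tool_rot: [3.141, 0.0, 3.076]
force: [-9.5, 16.3, 41.6]
grip_width: 0.0589
finger_force: 51.4
t 42.65 pos [ 0.4891 -0.331   0.0476] yaw 3.076 w 0.0589 F [-9.5 16.3 41.6] ff 51.4
turn [0.001 0.    0.002] shift [ 0.0031 -0.0002 -0.0004]
```

```bash
python3 -m inch '[[0,0,-0.002,0,0,0,0.3],[0,0,0,0,0,0,0],[0,0,0,0,0,0,0],[0,0,0,0,0,0,0],[0,0,-0.02,0,0,0,0]]'
python3 -m inch '[[0,0,-0.04,0,0,0,0],[0,0,-0.04,0,0,0,0],[0,0,-0.02,0,0,0,1],[0,0,0,0,0,0,1],[0,0,0,0,0,0,1]]'
python3 -m inch '[[0,0,0,0,0,0,1],[0,0,0,0,0,0,1],[0,0,0,0,0,0,1]]'
python3 go.py .486 -.332 .066 3.0744
```

```text
clock: 43.15
position: [0.4873, -0.3315, 0.0658]
tool_rot: [3.14, -0.003, 3.076]
force: [-0.1, -0.7, 0.1]
grip_width: 0.0855
finger_force: 0.0
clock: 43.65
position: [0.4885, -0.3321, 0.1675]
tool_rot: [-3.141, 0.0, 3.075]
force: [-0.2, 0.8, -1.0]
grip_width: 0.0444
finger_force: 0.0
clock: 43.95
position: [0.4884, -0.3318, 0.1668]
tool_rot: [3.141, -0.001, 3.076]
force: [0.2, -0.2, 0.2]
grip_width: 0.0
finger_force: 0.0
t 43.95 pos [ 0.4884 -0.3318  0.1668] yaw 3.076 w 0.0 F [ 0.2 -0.2  0.2] ff 0.0
turn [ 0.001 -0.001  0.001] shift [ 0.0024 -0.0003  0.1008]
```

```bash
python3 -m inch '[[0.002,0,0.03,0,0,0,1],[0,0,0.03,0,0,0,1],[0,0,0.02,0,0,0,1],[0,0,0.006,0,0,0,1],[0,0,0,0,0,0,1]]'
python3 -m inch '[[0,0,0.003,0,0,0,1],[0,0,0,0,0,0,1]]'
python3 -m inch '[[0,0,0.002,0,0,0,1],[0,0,0,0,0,0,1]]'
```

```text
clock: 44.45
position: [0.4863, -0.3316, 0.081]
tool_rot: [3.141, -0.001, 3.076]
force: [0.9, -0.3, 0.6]
grip_width: 0.0
finger_force: 0.0
clock: 44.65
position: [0.487, -0.3321, 0.0793]
tool_rot: [-3.141, 0.001, 3.076]
force: [0.1, -0.2, -0.5]
grip_width: 0.0002
finger_force: 0.0
clock: 44.85
position: [0.4868, -0.3319, 0.0769]
tool_rot: [-3.141, 0.0, 3.076]
force: [0.0, -0.0, -0.2]
grip_width: -0.0002
finger_force: 0.1
```

```bash
python3 -m inch '[[0,0,0.002,0,0,0,1],[0,0,0,0,0,0,1]]'
python3 -m inch '[[0,0,-0.03,0,0,0,1],[0,0,-0.04,0,0,0,1],[0.03,0.02,-0.04,0,0,0,1],[0.03,0.04,-0.01,0,0,0,1],[0,0.04,0,0,0,0,1]]'
python3 -m inch '[[0,0.03,0,0,0,0,1],[0,0,0,0,0,0,1],[0,0,0,0,0,0,1]]'
python3 look.py 14 '[[0.633,-0.1175,-0.1,0.048]]'
python3 - <<'E'
from h import *
st()
cv2.imwrite('pics/z14.png',cv2.resize(cv2.imread('pics/side14.png')[160:320,240:420],(675,600),interpolation=cv2.INTER_CUBIC))
E
```

```text
clock: 45.05
position: [0.4869, -0.3321, 0.0755]
tool_rot: [-3.141, 0.001, 3.076]
force: [-4.0, 3.1, 15.7]
grip_width: 0.0001
finger_force: 8.0
clock: 45.55
position: [0.4333, -0.2307, 0.1933]
tool_rot: [-3.14, 0.001, 3.072]
force: [2.0, 0.4, -0.3]
grip_width: -0.0001
finger_force: 0.0
clock: 45.85
position: [0.4381, -0.2004, 0.1918]
tool_rot: [-3.141, 0.0, 3.077]
force: [0.3, -0.8, -0.0]
grip_width: -0.0001
finger_force: 0.0
top [0.633, -0.1175] [ 0.6339 -0.1188 -0.0996] -94.0
side [0.633, -0.1175] [ 0.6321 -0.1191 -0.1012] -65.2
{'clock': 45.95, 'qpos': [0.379, 0.351, -0.089, 2.006, 0.044, 0.786, 1.768], 'position': [0.438, -0.201, 0.192], 'tool_rot': [-3.141, 0.0, 3.075], 'force': [-0.609, -0.673, 0.153], 'finger_force': 0.0, 'grip_width': -0.0}
```

View pics/z14.png

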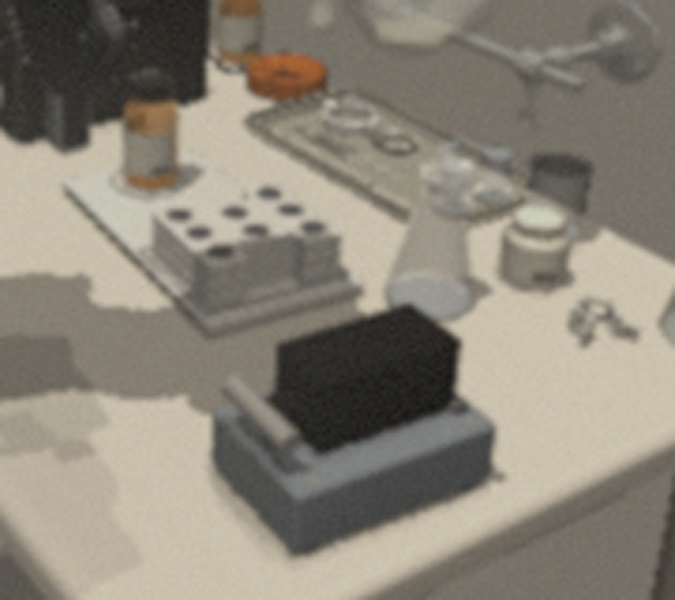

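The cover is closed (bar at (260,410)), the pile is square at (245,240), the bottle stands upright on its circle at (150,185), and the flask is untouched at (430,290). Handing in.

```bash
python3 -c "
from h import *
print(bot.job_done())"
```

```text
the job is handed in; nothing more can be done
None
```

I stacked all three plates square on the rectangle and stood the bottle on its circle. Then I opened the cover, flipped the toggle to on, closed the cover again, and handed the job in at about 46 s on the robot clock; no verdict came back.

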